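Load the candy depositor and index its table past a lock of unknown thread

ROBOT

A 6-joint arm with a two-finger parallel gripper is mounted at the origin on the work surface. World frame = base frame: x ahead of the robot, y to its left, z up, the work surface at z = 0. Lengths are in m, angles in rad, forces in N, time in s.
With the tool pointing down it reaches from about 0.3 to 0.875 m from the base axis. Payload 6.4 kg.
Tool frame: the origin (TCP) lies where the fingers leave the gripper's body, on its centre line; the fingertips stand 73 mm ahead of it and the grasp point (between the pads) lies 54 mm ahead of it (ctrl.pinch_z is the distance from the TCP to the grasp point, in m); z points along the fingers, y is the direction in which the jaws open and shut (so a half turn about z gives the same grasp; the last joint's range is limited). The gripper opens to 85 mm and grips with 20 to 120 N. Pads are 22 mm wide; open, the fingers measure 114 mm over their backs; the gripper's body (76 mm by 85 mm) begins 54 mm behind the grasp point. The pads swing forward as they close: fully open they stand 13 mm farther back than shut.
Start: joints at [1.1, 0.181, 1.607, -0, 1.354, -0.206], TCP at [0.15, 0.555, 0.304] pointing down, gripper open.
Joint ranges: [-2.99, 2.99], [-0.89, 2.07], [0.3, 2.58], [-1.14, 4.28], [0, 2.63], [-3.12, 3.12]. Speed limits (rad/s): [2.57, 2.57, 3.01, 3.14, 3.14, 3.14].

INTERFACE

Orientations are given as a unit quaternion [w, x, y, z].
In Python, from bench import ctrl, camera, camera_model gives the robot as it stands.
- The arm moves only by the tool arm_command, never from a script. Its argument "series" is a list of rows, each a list of 7 numbers: the shift along the tool's x, y, z in m, then the turn, a rotation vector about the tool's x, y, z in degrees, then the finger opening in m, from 0 to 0.0854. In form: [[tx, ty, tz, rx, ry, rz, gripper], ...]. A call has exactly 5 rows; each row is the pose to reach, as a shift and turn from the pose commanded when the call began, along the tool's axes at that moment; what a row does not reach only later rows make up. A row lasts 1/10 s, in which the tool goes at most 50 mm and 8.59 degrees, less where a joint would pass 70% of its speed; a pose out of reach is approached as far as the arm can. A call with a gripper value outside its range is refused whole. The fingers move at their own pace and stop on an object; the grip force is fixed at half the most. Time passes only in rows, so rows that repeat a pose let the fingers close, or fill a call up. It gives the time, the measured TCP pose, the force and the opening at its end, in the units of the state.
- ctrl.get_obs(): the state, without advancing time (a new reading comes with each control period).
- camera(name): name is "side" or "top" or "wrist"; returns (picture, depth): 400x640x3 uint8, red, green, blue; 400x640 float32, m along the optical axis (not along the pixel's ray), 0 where there is no reading.
- camera_model(name): a dict with "K" (3x3 intrinsics, pixels), "distortion" ([k1, k2, p1, p2, k3] as OpenCV has them; the pictures are not rectified), "position" and "attitude" of the camera in the world. Camera axes: x right, y down, z forward; pixel columns grow to the right and rows downward; lengths in m; the calibration is good to about 2 mm. A picture is of the moment at which its call begins: read the wrist's pose just before it. camera_model takes no time and is no camera call; for the wrist camera it gives the pose at the moment of the call.
- ctrl.hand_in(): hands the job in, once; it reports no verdict.
The state is a dict: "time_s": time; "q": joint angles; "dq": joint speeds; "joint_efforts": joint torques, N m; "eef_pos": TCP position; "eef_rot": TCP orientation; "wrist_force": force on the tool from outside, world axes, zero at the start; "torque": the same for the moment, N m; "opening": opening from 0.0 (shut) to 1.0 (fully open).
Only numpy, scipy, OpenCV 4.12 (cv2) and the standard library are available. Lean on these libraries where they do the work, as an engineer would, in place of code of your own. Each camera call takes 0.05 s, during which the arm holds its last target. There are 200 camera calls.

TASK

With the depositor's table still locked, load every empty blue mould lying on the bench into a free pocket of its own, using the pocket nearest the robot for one of them, and swing each loaded pocket's red-knobbed latch fully shut. Then unscrew the black tee handle of the table lock until the table is free (nobody remembers whether its thread is left- or right-handed: feel which way it gives), turn the table clockwise to the next click so that a new mould comes under the nozzles, and screw the lock fully tight again. Leave the jar of sesame and the tray of brittle where they stand.

Things in the scene. Friction and masses are not known exactly. Their poses are not given: they have to be found in the camera images.
- table_axis (a point): candy depositor: where the axis of its round indexing table (260 mm across) meets the table's top face, 46 mm above the bench. Fixed: z up, x away from the robot, y to the column and nozzle head, -y to the screw lock. The head starts 60 mm from the axis on the +y side, 30 mm to either side in x, 137 mm above the bench; hopper (36 mm radius, 142 mm from the axis) and column reach 320 mm
- nozzles (a point): the point under the middle of the depositor's nozzles, level with the table's top face, 75 mm from the table's axis on the machine's +y side (the filling position). At the start the pocket there holds a filled mould, already latched: it is part of the table, leave it
- table (a joint): turn of the indexing table in rad, 0 at the start, growing clockwise seen from above. It clicks and holds every quarter turn (0, 1.571, ..): a spring ball draws it in from within about 0.06 rad and takes about 8 N at the handle to leave. It cannot turn while the lock's pin is in one of the four holes of its rim
- table_handle (a point): upright black handle peg on the table's rim, 16 mm across, standing 84 mm above the table's top face; the point is 64 mm above that face. It turns with the table, 118 mm from the axis; a quarter turn clockwise carries it from the far right to the near right of the table
- lock (a joint): turn of the lock's black tee handle in rad, counter-clockwise from above positive, 0 when screwed tight (start). The thread is left- or right-handed, changing from start to start, unmarked: it gives one way only (about 0.15 N m) and is firm the other way. Fully unscrewed it stops at 2.4 or -2.4; the pin is out beyond about 1.7. Back at 0 it is tight; the pin enters only at a click
- lock_grip (a point): middle of the lock's tee bar on its upright spindle, 175 mm from the table's axis on the machine's -y side; bar 70 x 14 mm, 24 mm tall, its top 10 mm above the point and its underside 14 mm below; the white housing begins 28 mm below the point. The bar lies along this point's x axis and turns with it; it does not rise
- pocket1 (a point): white-walled pocket 1 on the indexing table, nearest the robot at the start, the next one to come under the nozzles: middle of its floor (the table's top face), 75 mm from the table's axis, x along its long side. Inside 80 x 50 mm, walls 4 mm thick and 12 mm high. It turns with the table
- latch1 (a joint): swing latch of pocket 1, a level steel arm on an upright hinge at the pocket's end: angle in rad, 0 shut (arm over the mould's middle rib, 3 mm above a seated mould's top), 1.25 to 1.6 at the start (swung out); grows counter-clockwise from above. Turns easily, stays where it is left
- latch1_knob (a point): red upright knob of the latch of pocket 1, 14 mm across; the point is half-way up the free part of the knob, which is 34 mm tall (17 mm below the point to the top of the latch arm). Knob and hinge point lie 50 mm apart at the same height, 64 mm above the table's top face
- latch1_hinge (a point): point on the upright hinge axis of the latch of pocket 1, level with its knob point
- pocket2 (a point): white-walled pocket 2 on the indexing table, on the right at the start (the lock's side): middle of its floor (the table's top face), 75 mm from the table's axis, x along its long side. Inside 80 x 50 mm, walls 4 mm thick and 12 mm high. It turns with the table
- latch2 (a joint): swing latch of pocket 2, a level steel arm on an upright hinge at the pocket's end: angle in rad, 0 shut (arm over the mould's middle rib, 3 mm above a seated mould's top), 1.25 to 1.6 at the start (swung out); grows counter-clockwise from above. Turns easily, stays where it is left
- latch2_knob (a point): red upright knob of the latch of pocket 2, 14 mm across; the point is half-way up the free part of the knob, which is 34 mm tall (17 mm below the point to the top of the latch arm). Knob and hinge point lie 50 mm apart at the same height, 64 mm above the table's top face
- latch2_hinge (a point): point on the upright hinge axis of the latch of pocket 2, level with its knob point
- pocket3 (a point): white-walled pocket 3 on the indexing table, on the far side at the start: middle of its floor (the table's top face), 75 mm from the table's axis, x along its long side. Inside 80 x 50 mm, walls 4 mm thick and 12 mm high. It turns with the table
- latch3 (a joint): swing latch of pocket 3, a level steel arm on an upright hinge at the pocket's end: angle in rad, 0 shut (arm over the mould's middle rib, 3 mm above a seated mould's top), 1.25 to 1.6 at the start (swung out); grows counter-clockwise from above. Turns easily, stays where it is left
- latch3_knob (a point): red upright knob of the latch of pocket 3, 14 mm across; the point is half-way up the free part of the knob, which is 34 mm tall (17 mm below the point to the top of the latch arm). Knob and hinge point lie 50 mm apart at the same height, 64 mm above the table's top face
- latch3_hinge (a point): point on the upright hinge axis of the latch of pocket 3, level with its knob point
- mould1_mid (a point): loose empty blue candy mould with two long cavities and a rib between them, 76 (x) x 46 (y) x 36 mm (z), about 0.2 kg, its lowest 6 mm set in by 2.5 mm all round; the point is its centre, half-way up. Either end may go first. May be absent
- mould2_mid (a point): loose empty blue candy mould with two long cavities and a rib between them, 76 (x) x 46 (y) x 36 mm (z), about 0.2 kg, its lowest 6 mm set in by 2.5 mm all round; the point is its centre, half-way up. Either end may go first. May be absent
- mould3_mid (a point): loose empty blue candy mould with two long cavities and a rib between them, 76 (x) x 46 (y) x 36 mm (z), about 0.2 kg, its lowest 6 mm set in by 2.5 mm all round; the point is its centre, half-way up. Either end may go first. May be absent
- sesame_jar: round glass jar of sesame with a metal lid, 72 mm across, 110 mm tall, standing beside the work; origin in the middle of its underside; leave where it is
- sesame_tray: clear open plastic tray, 110 x 150 x 32 mm, with sesame brittle in it; origin in the middle of its underside; leave where it is
Things that resemble listed ones, but are neither listed nor needed, are in the scene too. Leave any green look-alike of the part that bears mould1_mid alone.

How it is judged:
On the way, in this order (a step that is already met when the one before it is completed fails the run):
1. every mould sits flat in a pocket of its own, one of them in the pocket nearest the robot, and the latches of the loaded pockets are shut, with the table still locked ((((horizontal distance between mould1_mid and pocket1 below 0.007 m and z of mould1_mid in the frame of pocket1 between 0.0145 and 0.0215 m and angle between the x axis of mould1_mid and the x axis of pocket1, either way round below 0.12 rad and angle between mould1_mid's own z axis and vertical below 0.08 rad) and value of joint latch1 below 0.2 rad) or ((horizontal distance between mould1_mid and pocket2 below 0.007 m and z of mould1_mid in the frame of pocket2 between 0.0145 and 0.0215 m and angle between the x axis of mould1_mid and the x axis of pocket2, either way round below 0.12 rad and angle between mould1_mid's own z axis and vertical below 0.08 rad) and value of joint latch2 below 0.2 rad) or ((horizontal distance between mould1_mid and pocket3 below 0.007 m and z of mould1_mid in the frame of pocket3 between 0.0145 and 0.0215 m and angle between the x axis of mould1_mid and the x axis of pocket3, either way round below 0.12 rad and angle between mould1_mid's own z axis and vertical below 0.08 rad) and value of joint latch3 below 0.2 rad)) and (((horizontal distance between mould2_mid and pocket1 below 0.007 m and z of mould2_mid in the frame of pocket1 between 0.0145 and 0.0215 m and angle between the x axis of mould2_mid and the x axis of pocket1, either way round below 0.12 rad and angle between mould2_mid's own z axis and vertical below 0.08 rad) and value of joint latch1 below 0.2 rad) or ((horizontal distance between mould2_mid and pocket2 below 0.007 m and z of mould2_mid in the frame of pocket2 between 0.0145 and 0.0215 m and angle between the x axis of mould2_mid and the x axis of pocket2, either way round below 0.12 rad and angle between mould2_mid's own z axis and vertical below 0.08 rad) and value of joint latch2 below 0.2 rad) or ((horizontal distance between mould2_mid and pocket3 below 0.007 m and z of mould2_mid in the frame of pocket3 between 0.0145 and 0.0215 m and angle between the x axis of mould2_mid and the x axis of pocket3, either way round below 0.12 rad and angle between mould2_mid's own z axis and vertical below 0.08 rad) and value of joint latch3 below 0.2 rad)) and (((horizontal distance between mould3_mid and pocket1 below 0.007 m and z of mould3_mid in the frame of pocket1 between 0.0145 and 0.0215 m and angle between the x axis of mould3_mid and the x axis of pocket1, either way round below 0.12 rad and angle between mould3_mid's own z axis and vertical below 0.08 rad) and value of joint latch1 below 0.2 rad) or ((horizontal distance between mould3_mid and pocket2 below 0.007 m and z of mould3_mid in the frame of pocket2 between 0.0145 and 0.0215 m and angle between the x axis of mould3_mid and the x axis of pocket2, either way round below 0.12 rad and angle between mould3_mid's own z axis and vertical below 0.08 rad) and value of joint latch2 below 0.2 rad) or ((horizontal distance between mould3_mid and pocket3 below 0.007 m and z of mould3_mid in the frame of pocket3 between 0.0145 and 0.0215 m and angle between the x axis of mould3_mid and the x axis of pocket3, either way round below 0.12 rad and angle between mould3_mid's own z axis and vertical below 0.08 rad) and value of joint latch3 below 0.2 rad)) and ((horizontal distance between mould1_mid and pocket1 below 0.007 m and z of mould1_mid in the frame of pocket1 between 0.0145 and 0.0215 m and angle between the x axis of mould1_mid and the x axis of pocket1, either way round below 0.12 rad and angle between mould1_mid's own z axis and vertical below 0.08 rad) or (horizontal distance between mould2_mid and pocket1 below 0.007 m and z of mould2_mid in the frame of pocket1 between 0.0145 and 0.0215 m and angle between the x axis of mould2_mid and the x axis of pocket1, either way round below 0.12 rad and angle between mould2_mid's own z axis and vertical below 0.08 rad) or (horizontal distance between mould3_mid and pocket1 below 0.007 m and z of mould3_mid in the frame of pocket1 between 0.0145 and 0.0215 m and angle between the x axis of mould3_mid and the x axis of pocket1, either way round below 0.12 rad and angle between mould3_mid's own z axis and vertical below 0.08 rad)) and value of joint table between -0.06 and 0.06 rad and value of joint lock between -0.25 and 0.25 rad), for 0.2 s.
2. the table's lock is unscrewed ((value of joint lock above 1.5 rad or value of joint lock below -1.5 rad)), for 0.2 s.
3. the table stands at the next click clockwise (value of joint table between 1.5208 and 1.6208 rad), for 0.3 s.
At the end, for the whole second after the job is handed in: Each mould flat in a pocket (7 mm, 0.12 rad, height 3.5 mm) with its latch shut (under 0.2 rad), one in the pocket first in line, now within 12 mm of under the nozzles; table at rest at 1.571 (0.05 rad), lock tight (within 0.25 rad of 0) (all of step 3 and (((horizontal distance between mould1_mid and pocket1 below 0.007 m and z of mould1_mid in the frame of pocket1 between 0.0145 and 0.0215 m and angle between the x axis of mould1_mid and the x axis of pocket1, either way round below 0.12 rad and angle between mould1_mid's own z axis and vertical below 0.08 rad) and value of joint latch1 below 0.2 rad) or ((horizontal distance between mould1_mid and pocket2 below 0.007 m and z of mould1_mid in the frame of pocket2 between 0.0145 and 0.0215 m and angle between the x axis of mould1_mid and the x axis of pocket2, either way round below 0.12 rad and angle between mould1_mid's own z axis and vertical below 0.08 rad) and value of joint latch2 below 0.2 rad) or ((horizontal distance between mould1_mid and pocket3 below 0.007 m and z of mould1_mid in the frame of pocket3 between 0.0145 and 0.0215 m and angle between the x axis of mould1_mid and the x axis of pocket3, either way round below 0.12 rad and angle between mould1_mid's own z axis and vertical below 0.08 rad) and value of joint latch3 below 0.2 rad)) and (((horizontal distance between mould2_mid and pocket1 below 0.007 m and z of mould2_mid in the frame of pocket1 between 0.0145 and 0.0215 m and angle between the x axis of mould2_mid and the x axis of pocket1, either way round below 0.12 rad and angle between mould2_mid's own z axis and vertical below 0.08 rad) and value of joint latch1 below 0.2 rad) or ((horizontal distance between mould2_mid and pocket2 below 0.007 m and z of mould2_mid in the frame of pocket2 between 0.0145 and 0.0215 m and angle between the x axis of mould2_mid and the x axis of pocket2, either way round below 0.12 rad and angle between mould2_mid's own z axis and vertical below 0.08 rad) and value of joint latch2 below 0.2 rad) or ((horizontal distance between mould2_mid and pocket3 below 0.007 m and z of mould2_mid in the frame of pocket3 between 0.0145 and 0.0215 m and angle between the x axis of mould2_mid and the x axis of pocket3, either way round below 0.12 rad and angle between mould2_mid's own z axis and vertical below 0.08 rad) and value of joint latch3 below 0.2 rad)) and (((horizontal distance between mould3_mid and pocket1 below 0.007 m and z of mould3_mid in the frame of pocket1 between 0.0145 and 0.0215 m and angle between the x axis of mould3_mid and the x axis of pocket1, either way round below 0.12 rad and angle between mould3_mid's own z axis and vertical below 0.08 rad) and value of joint latch1 below 0.2 rad) or ((horizontal distance between mould3_mid and pocket2 below 0.007 m and z of mould3_mid in the frame of pocket2 between 0.0145 and 0.0215 m and angle between the x axis of mould3_mid and the x axis of pocket2, either way round below 0.12 rad and angle between mould3_mid's own z axis and vertical below 0.08 rad) and value of joint latch2 below 0.2 rad) or ((horizontal distance between mould3_mid and pocket3 below 0.007 m and z of mould3_mid in the frame of pocket3 between 0.0145 and 0.0215 m and angle between the x axis of mould3_mid and the x axis of pocket3, either way round below 0.12 rad and angle between mould3_mid's own z axis and vertical below 0.08 rad) and value of joint latch3 below 0.2 rad)) and ((horizontal distance between mould1_mid and pocket1 below 0.007 m and z of mould1_mid in the frame of pocket1 between 0.0145 and 0.0215 m and angle between the x axis of mould1_mid and the x axis of pocket1, either way round below 0.12 rad and angle between mould1_mid's own z axis and vertical below 0.08 rad) or (horizontal distance between mould2_mid and pocket1 below 0.007 m and z of mould2_mid in the frame of pocket1 between 0.0145 and 0.0215 m and angle between the x axis of mould2_mid and the x axis of pocket1, either way round below 0.12 rad and angle between mould2_mid's own z axis and vertical below 0.08 rad) or (horizontal distance between mould3_mid and pocket1 below 0.007 m and z of mould3_mid in the frame of pocket1 between 0.0145 and 0.0215 m and angle between the x axis of mould3_mid and the x axis of pocket1, either way round below 0.12 rad and angle between mould3_mid's own z axis and vertical below 0.08 rad)) and value of joint lock between -0.25 and 0.25 rad and horizontal distance between any of mould1_mid, mould2_mid, mould3_mid and nozzles below 0.012 m and velocity of joint table between -0.05 and 0.05 rad/s); the robot touches nothing.
It fails at once if the sesame jar is knocked over (angle between sesame_jar's own z axis and vertical above 0.5 rad).
It fails at once if the tray of brittle is shoved away (distance of sesame_tray from where it was at the start of the episode above 0.06 m).
It fails at once if the sesame jar is shoved away (distance of sesame_jar from where it was at the start of the episode above 0.06 m).
Of mould1, mould2, mould3 only 2 to 3 are there at a start; the rules pass over those that are not, and their reading is None.
At some moment in a run one of mould1, mould2, mould3 may be knocked a few centimetres aside while the robot is not near it.
Once in a run the grip may slacken for a moment while it holds something.
It also fails if it takes over 210 s, if anything falls off the work surface, if the arm or the gripper's body presses on something with over 40 N, if the wrist force passes 120 N, or if a joint passes its speed limit or range.

## Working session

There is one attempt and no reset: what is moved stays moved. The work goes in short steps, Python scripts to look and compute and a tool call to move; the robot and the scene stay as the last step left them, time stands still between calls to the robot, and variables do not carry over. Pictures are saved under pics/ and viewed, about 12 in all and at most 16, crops included, and the job is handed in when it is done.

Besides the shell and the picture viewer there is one more tool, called by a JSON object that holds its "method" and its "body". arm_command: Moves the arm, as the interface text tells. Its arguments: {"type":"object","properties":{"series":{"type":"array","items":{"type":"array","items":{"type":"number"}}}},"required":["series"]}

```bash
mkdir -p pics; ls
cat > h.py <<'E'
import numpy as np, cv2, sys
from bench import ctrl, camera, camera_model
from scipy.spatial.transform import Rotation as R
def rot(q): return R.from_quat([q[1],q[2],q[3],q[0]])
def att(m):
    a=np.array(m["attitude"]); return a if a.shape==(3,3) else rot(a).as_matrix()
def snap(name,fn=None):
    m=camera_model(name); p,d=camera(name)
    if fn: cv2.imwrite("pics/"+fn,p[:,:,::-1]); np.savez("pics/"+fn[:-4],p=p,d=d,K=m["K"],D=m["distortion"],t=m["position"],A=att(m))
    return m,p,d
def load(fn):
    z=np.load("pics/"+fn+".npz"); return dict(K=z["K"],distortion=z["D"],position=z["t"],attitude=z["A"]),z["p"],z["d"]
def ray(m,u,v):
    x=cv2.undistortPoints(np.array([[[u,v]]],float),np.array(m["K"],float),np.array(m["distortion"],float))[0,0]
    return np.array(m["position"]),att(m)@np.array([x[0],x[1],1.])
def at_z(m,u,v,z):
    o,r=ray(m,u,v); return o+r*(z-o[2])/r[2]
def at_d(m,d,u,v):
    o,r=ray(m,u,v); return o+r*d[int(round(v)),int(round(u))]
def cloud(m,d):
    vv,uu=np.mgrid[0:400,0:640]
    x=cv2.undistortPoints(np.stack([uu,vv],-1).reshape(-1,1,2).astype(float),np.array(m["K"],float),np.array(m["distortion"],float)).reshape(400,640,2)
    r=np.concatenate([x,np.ones((400,640,1))],-1)@att(m).T
    return np.array(m["position"])+r*d[...,None]
E
python3 - <<'E'
from h import *
m,p,d=snap("top","top0.png"); print(m)
m,p,d=snap("side","side0.png"); print(m)
print(ctrl.get_obs(), ctrl.pinch_z)
cv2.imwrite("pics/both0.png",np.vstack([cv2.imread("pics/top0.png")]))
E
```

```text
pics
{'K': array([[440.24212491,   0.        , 323.00056889],
       [  0.        , 440.24212491, 192.48282989],
       [  0.        ,   0.        ,   1.        ]]), 'distortion': array([0.01050186, 0.        , 0.        , 0.        , 0.        ]), 'position': array([ 0.46821582, -0.24003279,  1.28444275]), 'attitude': array([-0.00842057,  0.71363916, -0.70009277,  0.02276736])}
{'K': array([[390.40047653,   0.        , 318.9432598 ],
       [  0.        , 390.40047653, 201.31770442],
       [  0.        ,   0.        ,   1.        ]]), 'distortion': array([-0.0552299,  0.       ,  0.       ,  0.       ,  0.       ]), 'position': array([0.3003437 , 0.54719575, 1.06826969]), 'attitude': array([ 0.0528067 , -0.12262502,  0.92704566, -0.35037253])}
{'time_s': 0.1, 'q': array([ 1.09971501e+00,  1.81477062e-01,  1.60790698e+00,  1.32470083e-05,
        1.35379339e+00, -2.06250453e-01]), 'dq': array([ 0.00091928, -0.00193473,  0.00039899, -0.00175007,  0.00011122,
       -0.00013547]), 'joint_efforts': array([ 1.56918493e-03, -4.45867431e+01, -3.52243388e+01, -2.23182496e-04,
        4.02413032e-03,  1.76972975e-05]), 'eef_pos': array([0.15027966, 0.55461946, 0.30306885]), 'eef_rot': array([-2.69354401e-04,  1.32030188e-01,  9.91245379e-01, -7.45231937e-04]), 'wrist_force': array([1.03400118, 0.24330296, 0.39139291]), 'torque': array([ 0.01489446, -0.00520981,  0.003734  ]), 'opening': 0.9977528444470329} 0.0539
```

View pics/top0.png

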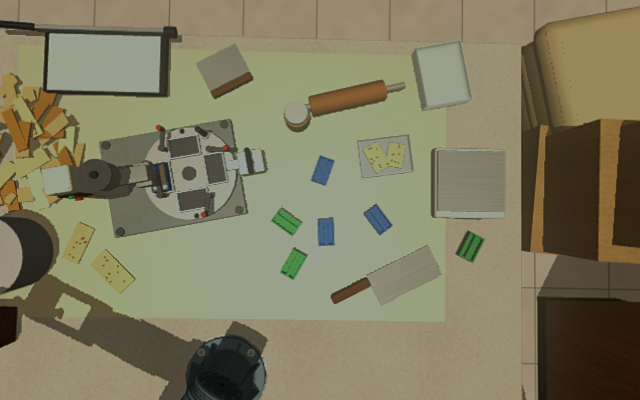

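View pics/side0.png

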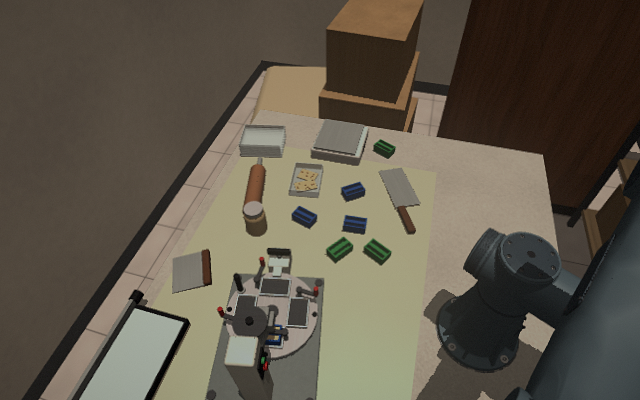

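Top view: blue moulds at (322,170), (326,232), (378,219). Green look-alikes at (286,221), (293,263) and (470,246) are to be left alone. The machine axis is at about (189,173), with the lock tee near (250,161).

Run:
```python
from h import *
m,p,d=load("top0"); c=cloud(m,d)
hsv=cv2.cvtColor(p,cv2.COLOR_RGB2HSV)
mk=((hsv[...,0]>95)&(hsv[...,0]<130)&(hsv[...,1]>110)&(hsv[...,2]>40)).astype(np.uint8)
n,l,s,ce=cv2.connectedComponentsWithStats(mk)
for i in range(1,n):
    if s[i,4]<60: continue
    P=c[l==i]; h=P[:,2]>0.028
    Q=P[h]; 
    print(ce[i],s[i,4],len(Q), np.percentile(P[:,2],[5,50,95]).round(3))
    if len(Q)>20: 
        (x,y),(w,hh),a=cv2.minAreaRect((Q[:,:2]*1000).astype(np.float32)); print("  rect",x,y,w,hh,a)
for nm,u,v in [("axis",189,173),("jar",297,115),("tray",385,157)]:
    print(nm,at_d(m,d,u,v).round(3))
b=cv2.resize(cv2.convertScaleAbs(p[110:250,80:280,::-1],alpha=1.5),None,fx=4,fy=4,interpolation=cv2.INTER_CUBIC); cv2.imwrite("pics/c1.png",b)
```

```text
[322.29483283 170.47112462] 329 125 [0.012 0.018 0.039]
  rect 547.7489013671875 -247.47344970703125 37.74098205566406 156.2767333984375 72.66764068603516
[376.97619048 219.11564626] 294 148 [0.013 0.029 0.039]
  rect 450.3470153808594 -421.682373046875 72.93511962890625 41.90093994140625 37.474857330322266
[325.5261708  231.51790634] 363 153 [0.013 0.019 0.039]
  rect 424.1714172363281 -272.0198059082031 98.01321411132812 47.38915252685547 10.185187339782715
axis [0.57  0.111 0.05 ]
jar [ 0.728 -0.19   0.109]
tray [ 0.631 -0.444  0.013]
```

View pics/c1.png

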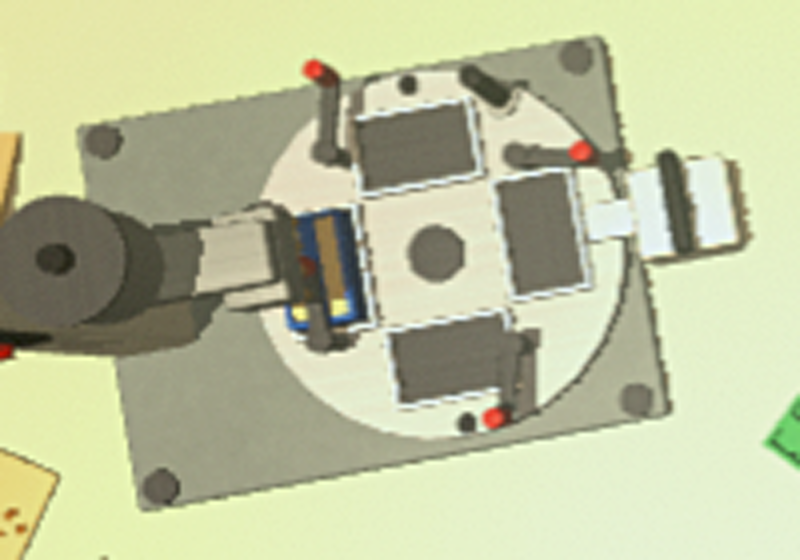

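The crop shows pockets 3 (far), 2 (right) and 1 (near), open with their latches swung out. The left pocket is filled and sits under the head. The tee is at crop (676,202). Next I fit the mould poses by silhouette and the machine frame from the pixels.

```bash
cat >> h.py <<'E'
from scipy.optimize import minimize
def proj(m,P):
    A=att(m); Xc=(np.asarray(P,float)-np.array(m["position"]))@A
    return cv2.projectPoints(Xc.reshape(-1,1,3),np.zeros(3),np.zeros(3),np.array(m["K"],float),np.array(m["distortion"],float))[0].reshape(-1,2)
def box(x,y,a,z0=0.0):
    c,s=np.cos(a),np.sin(a)
    def ring(hx,hy,z): return [[x+c*i*hx-s*j*hy,y+s*i*hx+c*j*hy,z0+z] for i in(-1,1) for j in(-1,1)]
    return np.array(ring(.0355,.0205,0)+ring(.038,.023,.006)+ring(.038,.023,.036))
def bluemask(p):
    hsv=cv2.cvtColor(p,cv2.COLOR_RGB2HSV)
    return ((hsv[...,0]>95)&(hsv[...,0]<130)&(hsv[...,1]>100)&(hsv[...,2]>25)).astype(np.uint8)
def fitmould(m,p,amin=150,z0=0.0):
    mk=cv2.morphologyEx(bluemask(p),cv2.MORPH_OPEN,np.ones((3,3)))
    n,l,s,ce=cv2.connectedComponentsWithStats(mk); out=[]
    for i in range(1,n):
        if s[i,4]<amin: continue
        pts=np.argwhere(l==i)[:,::-1].astype(np.int32); H=np.zeros((1600,2560),np.uint8)
        cv2.fillConvexPoly(H,cv2.convexHull(pts*4+2),1)
        k=int(4); H=cv2.dilate(H,np.ones((k,k)))
        x0=at_z(m,*ce[i],z0+.02)[:2]
        def cost(v):
            q=proj(m,box(*v[:2],v[2],z0)); G=np.zeros_like(H)
            cv2.fillConvexPoly(G,cv2.convexHull(np.int32(np.round(q*4+2))),1)
            return 1-(G&H).sum()/max(1,(G|H).sum())
        best=min((minimize(cost,[*x0,a],method="Nelder-Mead",options=dict(initial_simplex=np.array([[*x0,a],[x0[0]+.01,x0[1],a],[x0[0],x0[1]+.01,a],[*x0,a+.3]]),xatol=1e-4,fatol=1e-4,maxiter=150)) for a in (0,.8,1.57,2.35)),key=lambda r:r.fun)
        out.append((ce[i].round(0),s[i,4],best.x.round(4),round(best.fun,3)))
    return out
E
python3 - <<'E'
from h import *
m,p,d=load("top0")
for o in fitmould(m,p): print(o)
def C(x,y): return 80+(x+.5)/4-.5,110+(y+.5)/4-.5
P=lambda pts,z: np.mean([at_z(m,*C(*q),z) for q in pts],0)
ax=at_z(m,*C(437,253),.048)
p3=P([(357,118),(470,100),(480,178),(362,192)],.05)
p2=P([(497,180),(572,168),(590,288),(515,300)],.05)
print("ax",ax,"p3",p3,"p2",p2)
for n,q in dict(tee=(676,202),tee2=(672,180),tee3=(682,225),hub=(437,253),knob1=(495,417),knob2=(580,151),knob3=(315,70),peg=(480,80),hous=(715,200)).items():
    u,v=C(*q); print(n,at_d(m,d,u,v).round(4))
print("axisp3 dist",np.linalg.norm(p3-ax),"p2",np.linalg.norm(p2-ax), "yaw3",np.degrees(np.arctan2(*(p3-ax)[1::-1])),"yaw2",np.degrees(np.arctan2(*(p2-ax)[1::-1]))+90)
E
```

```text
(array([322., 171.]), np.int32(350), array([ 0.5884, -0.263 , -0.3253]), np.float64(0.136))
(array([377., 219.]), np.int32(325), array([ 0.4505, -0.4223,  0.6855]), np.float64(0.181))
(array([325., 231.]), np.int32(372), array([ 0.412 , -0.2738,  0.0346]), np.float64(0.11))
ax [0.57056087 0.11155322 0.048     ] p3 [0.64448013 0.12698618 0.05      ] p2 [0.58531398 0.03749116 0.05      ]
tee [ 0.6035 -0.0624  0.1043]
tee2 [ 0.6186 -0.0589  0.1016]
tee3 [ 0.5888 -0.0658  0.0978]
hub [0.5704 0.111  0.0501]
knob1 [0.4575 0.0478 0.1281]
knob2 [ 0.6331 -0.0022  0.1278]
knob3 [0.6827 0.1721 0.1273]
peg [0.6794 0.0657 0.123 ]
hous [ 0.6102 -0.0831  0.0626]
axisp3 dist 0.07553961459388513 p2 0.07554365210119209 yaw3 11.792879770265305 yaw2 11.265812210766143
```

```bash
cat >> h.py <<'E'
def state(v=1):
    o=ctrl.get_obs(); T=rot(o["eef_rot"]).as_matrix(); psi=np.degrees(np.arctan2(T[1,1],T[0,1]))
    if v: print("t",round(o["time_s"],2),"pos",np.round(o["eef_pos"],4),"psi",psi.round(2),"tilt",np.round(T[:2,2],4),"q6",np.degrees(o["q"][5]).round(1),"open",round(o["opening"]*85.4,1),"F",np.round(o["wrist_force"],1),"M",np.round(o["torque"],2))
    return o,T,psi
def plan(x,y,z,psi,v=1):
    "z = grasp point height; psi = yaw of jaw axis, deg (mod 180); prints tool-frame shift mm and rz deg (rx,ry to level)"
    o,T,p0=state(v); d=T.T@(np.array([x,y,z+ctrl.pinch_z])-o["eef_pos"])
    dp=(psi-p0+90)%180-90
    c,s=np.cos(np.radians(p0+dp)),np.sin(np.radians(p0+dp))
    G=np.array([[s,c,0],[-c,s,0],[0,0,-1.]]); G=np.stack([np.cross(G[:,1],[0,0,-1.]),G[:,1],[0,0,-1.]],1)
    rv=R.from_matrix(T.T@G).as_rotvec(degrees=True)
    print("shift mm",(d*1000).round(1),"turn",rv.round(2),"| dpsi",round(dp,1),"q6->",round(np.degrees(o["q"][5])-dp+np.degrees(np.arctan2(y,x)-o["q"][0]),0))
AX=np.array([.5705,.1115]); YAW=11.2
def mach(mx,my,a=None):
    a=np.radians(YAW); return AX+np.array([[np.cos(a),-np.sin(a)],[np.sin(a),np.cos(a)]])@[mx,my]
E
python3 - <<'E'
from h import *
m=camera_model("wrist"); o,T,_=state(); print("cam in tool",T.T@(np.array(m["position"])-o["eef_pos"]),(T.T@att(m)).round(2).tolist(),m["K"][0,0])
plan(.588,-.263,.19,71.4)
E
```

```text
t 0.1 pos [0.1503 0.5546 0.3031] psi 74.83 tilt [-0.0007 -0.0014] q6 -11.8 open 85.2 F [1.  0.2 0.4] M [ 0.01 -0.01  0.  ]
cam in tool [ 7.01177762e-02 -6.31203744e-05 -7.00238542e-02] [[-0.0, -0.96, -0.28], [1.0, -0.0, -0.0], [0.0, -0.28, 0.96]] 346.74940166610963
t 0.1 pos [0.1503 0.5546 0.3031] psi 74.83 tilt [-0.0007 -0.0014] q6 -11.8 open 85.2 F [1.  0.2 0.4] M [ 0.01 -0.01  0.  ]
shift mm [-636.5 -674.4   60. ] turn [-0.09 -0.02  3.43] | dpsi -3.4 q6-> -95.0
```

{"method": "arm_command", "body": {"series": [[-0.034, -0.036, 0, 0, 0, 0, 0.0854], [-0.068, -0.072, 0, 0, 0, 0, 0.0854], [-0.102, -0.108, 0, 0, 0, 0, 0.0854], [-0.136, -0.144, 0, 0, 0, 0, 0.0854], [-0.16, -0.17, 0, 0, 0, 0, 0.0854]]}}

```text
time_s: 0.6
eef_pos: [0.2609, 0.3467, 0.3035]
eef_rot: [-0.0, 0.132, 0.991, -0.0]
wrist_force: [-0.2, 0.4, -0.5]
opening: 1.0
```

{"method": "arm_command", "body": {"series": [[-0.034, -0.036, 0, 0, 0, 0, 0.0854], [-0.068, -0.072, 0, 0, 0, 0, 0.0854], [-0.102, -0.108, 0, 0, 0, 0, 0.0854], [-0.136, -0.144, 0, 0, 0, 0, 0.0854], [-0.16, -0.17, 0, 0, 0, 0, 0.0854]]}}

```text
time_s: 1.1
eef_pos: [0.371, 0.1406, 0.3039]
eef_rot: [0.0, 0.133, 0.991, -0.0]
wrist_force: [-0.1, 0.5, 0.3]
opening: 1.0
```

{"method": "arm_command", "body": {"series": [[-0.034, -0.036, 0, 0, 0, 0, 0.0854], [-0.068, -0.072, 0, 0, 0, 0, 0.0854], [-0.102, -0.108, 0, 0, 0, 0, 0.0854], [-0.136, -0.144, 0, 0, 0, 0, 0.0854], [-0.16, -0.17, 0, 0, 0, 0, 0.0854]]}}

```text
time_s: 1.6
eef_pos: [0.481, -0.0658, 0.3036]
eef_rot: [-0.0, 0.133, 0.991, -0.0]
wrist_force: [0.5, 0.2, -0.7]
opening: 0.999
```

{"method": "arm_command", "body": {"series": [[-0.034, -0.036, 0.02, 0, 0, 0, 0.0854], [-0.068, -0.072, 0.04, 0, 0, 3.4, 0.0854], [-0.102, -0.108, 0.06, 0, 0, 3.4, 0.0854], [-0.136, -0.144, 0.06, 0, 0, 3.4, 0.0854], [-0.156, -0.164, 0.06, 0, 0, 3.4, 0.0854]]}}

```text
time_s: 2.1
eef_pos: [0.588, -0.2644, 0.2418]
eef_rot: [-0.001, 0.162, 0.987, 0.0]
wrist_force: [-0.3, 0.0, 0.9]
opening: 1.003
```

Run:
```python
from h import *
state(); m,p,d=snap("wrist","w1.png")
for o in fitmould(m,p,2000): print(o)
m,p,d=snap("top","top1.png")
for o in fitmould(m,p): print(o)
```

```text
t 2.1 pos [ 0.588  -0.2644  0.2418] psi 71.35 tilt [-0.0023  0.0013] q6 -106.1 open 85.6 F [-0.3  0.   0.9] M [-0.   -0.05  0.01]
(array([72., 84.]), np.int32(7561), array([ 0.4521, -0.4248,  0.667 ]), np.float64(0.011))
(array([320., 181.]), np.int32(5100), array([ 0.5905, -0.2629, -0.3232]), np.float64(0.018))
(array([377., 219.]), np.int32(332), array([ 0.4513, -0.4229,  0.6726]), np.float64(0.163))
(array([325., 232.]), np.int32(375), array([ 0.4117, -0.2755,  0.0464]), np.float64(0.111))
```

View pics/w1.png

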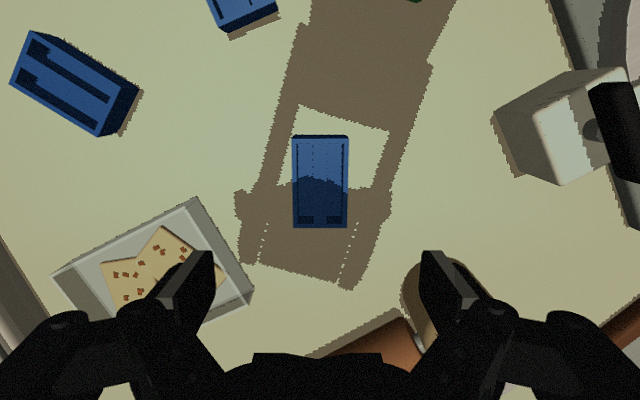

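Blue mould A is at (320,181) in the wrist view, with a close fit to the silhouette. The tray and jar are clear of the fingers. I'll descend and grip.

Run:
```python
from h import *
plan(.5905,-.2629,.034,-18.52+90)
```

```text
t 2.2 pos [ 0.5887 -0.2664  0.2424] psi 71.22 tilt [-0.0004 -0.0007] q6 -106.0 open 85.2 F [-0.1 -0.  -0.6] M [ 0.01  0.03 -0.  ]
shift mm [ -0.6   4.  154.5] turn [-0.05 -0.01 -0.26] | dpsi 0.3 q6-> -95.0
```

{"method": "arm_command", "body": {"series": [[-0.0005, 0.004, 0.04, 0, 0, -0.3, 0.075], [-0.0005, 0.004, 0.08, 0, 0, -0.3, 0.075], [-0.0005, 0.004, 0.12, 0, 0, -0.3, 0.075], [-0.0005, 0.004, 0.145, 0, 0, -0.3, 0.07], [-0.0005, 0.004, 0.1545, 0, 0, -0.3, 0.07]]}}

```text
time_s: 2.7
eef_pos: [0.5874, -0.2564, 0.0855]
eef_rot: [-0.003, 0.159, 0.987, 0.001]
wrist_force: [-0.5, 0.6, 0.0]
opening: 0.819
```

{"method": "arm_command", "body": {"series": [[0, 0, 0, 0, 0, 0, 0.03], [0, 0, 0, 0, 0, 0, 0.03], [0, 0, 0, 0, 0, 0, 0.03], [0, 0, 0, 0, 0, 0, 0.03], [0, 0, 0, 0, 0, 0, 0.03]]}}

```text
time_s: 3.2
eef_pos: [0.5903, -0.2587, 0.0907]
eef_rot: [0.001, 0.159, 0.987, -0.0]
wrist_force: [0.3, -0.3, 2.3]
opening: 0.524
```

```bash
sed -i 's|np.arctan2(y,x)-o\["q"\]\[0\]|np.arctan2(y,x)-np.arcsin(.1175/np.hypot(x,y))-o["q"][0]|' h.py
python3 - <<'E'
from h import *
plan(*mach(.075,0),.18,YAW)
E
```

```text
t 3.2 pos [ 0.5903 -0.2587  0.0907] psi 71.73 tilt [ 0.0018 -0.0011] q6 -105.9 open 44.7 F [ 0.3 -0.3  2.3] M [ 0.08  0.08 -0.  ]
shift mm [  69.3  382.2 -143.5] turn [4.000e-02 1.200e-01 6.053e+01] | dpsi -60.5 q6-> -10.0
```

{"method": "arm_command", "body": {"series": [[0, 0, -0.05, 0, 0, 0, 0.03], [0, 0, -0.1, 0, 0, 0, 0.03], [0.01, 0.045, -0.14, 0, 0, 0, 0.03], [0.02, 0.09, -0.163, 0, 0, 0, 0.03], [0.03, 0.135, -0.163, 0, 0, 0, 0.03]]}}

```text
time_s: 3.7
eef_pos: [0.6044, -0.1281, 0.2566]
eef_rot: [0.004, 0.16, 0.987, -0.001]
wrist_force: [0.8, 0.8, -1.9]
opening: 0.521
```

{"method": "arm_command", "body": {"series": [[0.008, 0.045, 0, 0, 0, 8, 0.03], [0.016, 0.09, 0, 0, 0, 16, 0.03], [0.024, 0.135, 0, 0, 0, 24, 0.03], [0.032, 0.18, 0, 0, 0, 32, 0.03], [0.039, 0.225, 0, 0, 0, 40, 0.03]]}}

```text
time_s: 4.2
eef_pos: [0.6362, 0.1, 0.2521]
eef_rot: [0.0, 0.489, 0.872, 0.0]
wrist_force: [1.4, -0.9, -1.0]
opening: 0.52
```

{"method": "arm_command", "body": {"series": [[0, 0, 0, 0, 0, 8, 0.03], [0, 0, 0, 0, 0, 16, 0.03], [0, 0, 0, 0, 0, 20.5, 0.03], [0, 0, 0, 0, 0, 20.5, 0.03], [0, 0, 0, 0, 0, 20.5, 0.03]]}}

```text
time_s: 4.7
eef_pos: [0.6363, 0.0981, 0.2518]
eef_rot: [0.0, 0.634, 0.774, 0.0]
wrist_force: [0.0, -0.2, -1.6]
opening: 0.522
```

Run:
```python
from h import *
state(); m,p,d=snap("wrist","w2.png"); o,T,psi=state()
print(ctrl.get_obs()["dq"].round(3))
```

```text
t 4.7 pos [0.6363 0.0981 0.2518] psi 11.35 tilt [0.0002 0.    ] q6 -13.1 open 44.5 F [ 0.  -0.2 -1.6] M [-0.03  0.    0.01]
t 4.75 pos [0.6362 0.098  0.2518] psi 11.33 tilt [ 0.0001 -0.    ] q6 -13.1 open 45.0 F [ 1.   0.1 -1.5] M [-0.04 -0.04 -0.05]
[-0.     0.003 -0.001  0.001  0.001  0.007]
```

View pics/w2.png

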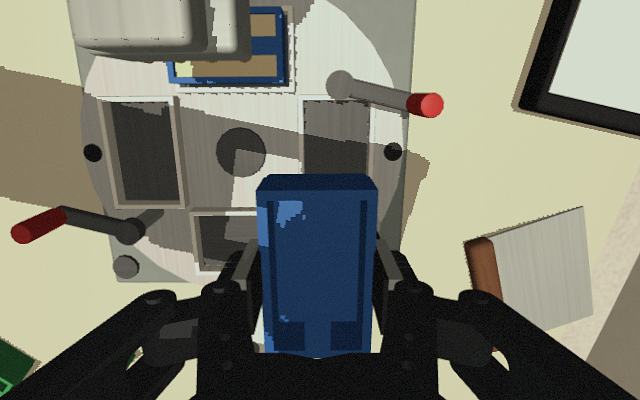

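Mould A is held, its +x top corners at about (258,190) and (378,190). Pocket 1 is at the left around (145,150), pocket 3 lies behind the mould, and the hub is at (241,152). The rim holes are at (93,152) and (393,151). I'll use these to check the frame and the in-hand offset.

Run:
```python
from h import *
m,p,d=load("w2"); o,T,psi=state()
tp=lambda u,v,zt: T.T@(at_z(m,u,v,o["eef_pos"][2]-zt)-o["eef_pos"])
for q in [(258,190),(378,190),(274,353),(371,353)]: print(q,(tp(*q,.0547)*1000).round(1))
h1=at_z(m,93,152,.046);h2=at_z(m,393,151,.046)
print("hub",at_z(m,241,152,.049).round(4),"mid",((h1+h2)/2).round(4),"dist",np.linalg.norm(h2-h1),"yaw",np.degrees(np.arctan2(*(h2-h1)[1::-1])))
print("hubdepth",at_d(m,d,241,152).round(4),at_d(m,d,220,110).round(4))
P=[at_z(m,*q,.058) for q in [(97,97),(178,96),(187,206),(117,211)]]; c=np.mean(P,0); print("p1",c.round(4),"expect",mach(-.075,0).round(4),[round(np.linalg.norm(P[i]-P[(i+1)%4]),4) for i in range(4)])
g=p[80:300,60:420,::-1]; cv2.imwrite("pics/c2.png",cv2.resize(cv2.convertScaleAbs(g,alpha=1.3),None,fx=2.2,fy=2.2,interpolation=cv2.INTER_CUBIC))
```

```text
t 4.75 pos [0.6362 0.098  0.2518] psi 11.33 tilt [ 0.0001 -0.    ] q6 -13.1 open 45.0 F [ 1.   0.1 -1.5] M [-0.04 -0.04 -0.05]
(258, 190) [ 35.5 -21.7  54.7]
(378, 190) [35.5 23.2 54.7]
(274, 353) [-38.1 -18.4  54.7]
(371, 353) [-38.1  23.9  54.7]
hub [0.5726 0.1111 0.049 ] mid [0.5727 0.1112 0.046 ] dist 0.24202522821496184 yaw 11.447528677478216
hubdepth [0.573  0.1116 0.0515] [0.5514 0.1399 0.046 ]
p1 [0.5014 0.0962 0.058 ] expect [0.4969 0.0969] [np.float64(0.0607), np.float64(0.0853), np.float64(0.0579), np.float64(0.0892)]
```

View pics/c2.png

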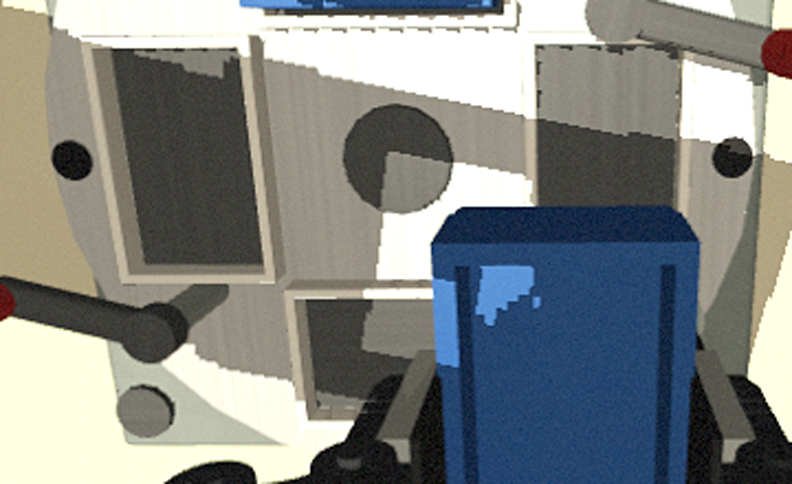

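```bash
sed -i 's/^AX=.*/AX=np.array([.5718,.1113]); YAW=11.4/' h.py
python3 - <<'E'
from h import *
print(mach(.075,.001)); plan(*mach(.075,.001),.1405-.0539,YAW)
E
```

```text
[0.64512268 0.12710457]
t 4.75 pos [0.6362 0.098  0.2518] psi 11.33 tilt [ 0.0001 -0.    ] q6 -13.1 open 45.0 F [ 1.   0.1 -1.5] M [-0.04 -0.04 -0.05]
shift mm [ 26.8  14.4 111.3] turn [ 0.01  0.   -0.07] | dpsi 0.1 q6-> -11.0
```

{"method": "arm_command", "body": {"series": [[0.014, 0.007, 0, 0, 0, 0, 0.03], [0.027, 0.0145, 0.02, 0, 0, 0, 0.03], [0.027, 0.0145, 0.06, 0, 0, 0, 0.03], [0.027, 0.0145, 0.09, 0, 0, 0, 0.03], [0.027, 0.0145, 0.09, 0, 0, 0, 0.03]]}}

```text
time_s: 5.25
eef_pos: [0.6421, 0.1282, 0.1562]
eef_rot: [-0.004, 0.634, 0.773, -0.003]
wrist_force: [-1.3, 0.2, -3.2]
opening: 0.524
```

{"method": "arm_command", "body": {"series": [[0, 0, 0.005, 0, 0, 0, 0.03], [0, 0, 0.01, 0, 0, 0, 0.03], [0, 0, 0.014, 0, 0, 0, 0.03], [0, 0, 0.018, 0, 0, 0, 0.03], [0, 0, 0.0215, 0, 0, 0, 0.03]]}}

```text
time_s: 5.75
eef_pos: [0.6456, 0.1274, 0.1406]
eef_rot: [0.0, 0.635, 0.773, 0.0]
wrist_force: [-0.4, -0.9, -1.3]
opening: 0.525
```

Run:
```python
from h import *
state();m,p,d=snap("wrist","w3.png"); state()
cv2.imwrite("pics/w3b.png",cv2.convertScaleAbs(p[:,:,::-1],alpha=1.6))
```

```text
t 5.75 pos [0.6456 0.1274 0.1406] psi 11.23 tilt [0.0012 0.    ] q6 -10.4 open 44.8 F [-0.4 -0.9 -1.3] M [-0.01 -0.   -0.01]
t 5.8 pos [0.6452 0.1273 0.1398] psi 11.22 tilt [-0.0002 -0.    ] q6 -10.4 open 44.4 F [-0.4  0.1 -2.3] M [-0.01 -0.02 -0.  ]
```

View pics/w3b.png

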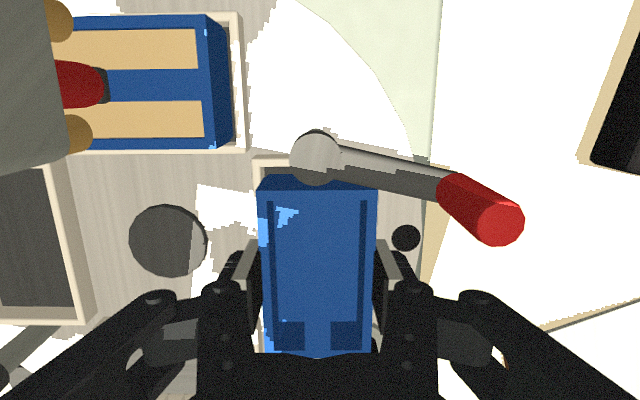

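The mould entered pocket 3 without force. I'll lower it the last 3 mm, release, rise and check.

{"method": "arm_command", "body": {"series": [[0, 0, 0.0015, 0, 0, 0, 0.03], [0, 0, 0.003, 0, 0, 0, 0.03], [0, 0, 0.003, 0, 0, 0, 0.06], [0, 0, 0.003, 0, 0, 0, 0.066], [0, 0, 0.003, 0, 0, 0, 0.066]]}}

```text
time_s: 6.3
eef_pos: [0.6456, 0.1274, 0.1376]
eef_rot: [0.0, 0.635, 0.773, 0.0]
wrist_force: [-0.1, -0.3, -0.5]
opening: 0.768
```

{"method": "arm_command", "body": {"series": [[0, 0, -0.02, 0, 0, 0, 0.066], [0, 0, -0.06, 0, 0, 0, 0.066], [0, 0, -0.1, 0, 0, 0, 0.066], [-0.03, 0, -0.1, 0, 0, 0, 0.05], [-0.03, 0, -0.1, 0, 0, 0, 0.024]]}}

```text
time_s: 6.8
eef_pos: [0.6528, 0.0954, 0.2398]
eef_rot: [0.002, 0.635, 0.772, 0.001]
wrist_force: [0.7, 0.8, -0.6]
opening: 0.442
```

Run:
```python
from h import *
state();m,p,d=snap("wrist","w4.png"); state()
for o in fitmould(m,p,2000,.046): print(o)
print(mach(.075,0),YAW+90-180)
c=cloud(m,d); hsv=cv2.cvtColor(p,cv2.COLOR_RGB2HSV)
mk=((hsv[...,0]<8)|(hsv[...,0]>172))&(hsv[...,1]>150)&(hsv[...,2]>40)
n,l,s,ce=cv2.connectedComponentsWithStats(mk.astype(np.uint8))
for i in range(1,n):
    if s[i,4]>100: q=c[l==i]; print("red",ce[i].round(),s[i,4],np.median(q[q[:,2]>np.percentile(q[:,2],80)],0).round(4))
cv2.imwrite("pics/w4b.png",cv2.convertScaleAbs(p[:,:,::-1],alpha=1.3))
```

```text
t 6.8 pos [0.6528 0.0954 0.2398] psi 11.12 tilt [ 0.0049 -0.0015] q6 -13.0 open 37.8 F [ 0.7  0.8 -0.6] M [ 0.01  0.02 -0.  ]
t 6.85 pos [0.6517 0.0966 0.2382] psi 11.11 tilt [ 0.0019 -0.0003] q6 -13.0 open 30.2 F [-0.4  0.3 -0.6] M [ 0.01 -0.01 -0.03]
(array([218.,  48.]), np.int32(2757), array([0.5574, 0.1843, 0.2065]), np.float64(0.305))
(array([314., 152.]), np.int32(7782), array([ 0.6461,  0.1248, -1.3735]), np.float64(0.008))
[0.64532034 0.1261243 ] -78.6
red [403.  93.] 766 [0.6858 0.1733 0.1275]
red [ 12. 219.] 564 [0.4654 0.051  0.1136]
red [267. 337.] 406 [0.6372 0.004  0.1263]
```

View pics/w4b.png

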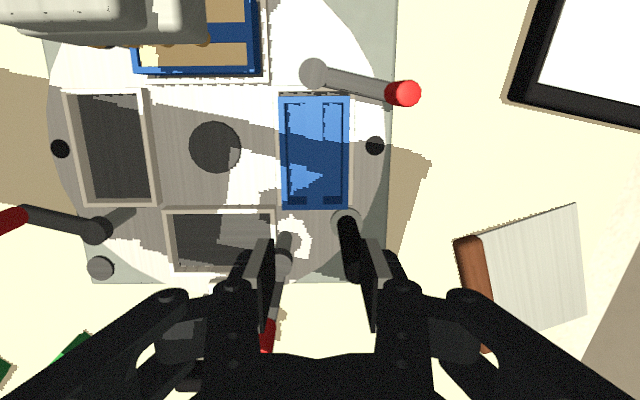

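Mould A is seated in pocket 3: the fit loss is 0.008, and position and yaw agree to about 1.5 mm. The latch 3 knob is at (403,93) and its hinge at (313,73). Next I shut it by caging the knob.

```bash
cat >> h.py <<'E'
def m2p(w):
    a=np.radians(YAW); return np.array([[np.cos(a),np.sin(a)],[-np.sin(a),np.cos(a)]])@(np.asarray(w)[:2]-AX)
def latchrows(H,u0,th0,ths,psim):
    "H hinge in machine frame (mm), u0 = machine angle (deg) of the arm when shut, th in deg; tool jaw angle psim (machine deg)"
    K=lambda t: np.array(H)+50*np.array([np.cos(np.radians(u0+t)),np.sin(np.radians(u0+t))])
    s,c=np.sin(np.radians(psim)),np.cos(np.radians(psim))
    for t in ths:
        d=K(t)-K(th0); print("th",t,"tool dx dy mm",round(-s*d[0]+c*d[1],1),round(c*d[0]+s*d[1],1))
    return K(th0)/1000
E
python3 - <<'E'
from h import *
for z,w in dict(k3=(.6845,.1727),k2=(.6350,.001),k1=(.4585,.049)).items(): print(z,(m2p(w)*1000).round(1))
K=latchrows((75,53),-90,72,[63,54,45,36,27,18,9,0,-6],36)
plan(*mach(*K),.178,YAW+36)
m,p,d=load("w4"); print("hinge3",(m2p(at_z(m,313,73,.105))*1000).round(1),at_d(m,d,313,73).round(3))
E
```

```text
k3 [122.6  37.9]
k2 [  40.2 -120.6]
k1 [-123.4  -38.7]
th 63 tool dx dy mm -4.1 -6.7
th 54 tool dx dy mm -7.1 -13.9
th 45 tool dx dy mm -8.9 -21.6
th 36 tool dx dy mm -9.5 -29.4
th 27 tool dx dy mm -8.9 -37.2
th 18 tool dx dy mm -7.1 -44.8
th 9 tool dx dy mm -4.1 -52.1
th 0 tool dx dy mm 0.0 -58.8
th -6 tool dx dy mm 3.3 -62.8
t 6.85 pos [0.6517 0.0966 0.2382] psi 11.11 tilt [ 0.0019 -0.0003] q6 -13.0 open 30.2 F [-0.4  0.3 -0.6] M [ 0.01 -0.01 -0.03]
shift mm [68.  46.8  6.4] turn [  0.09   0.07 -36.29] | dpsi 36.3 q6-> -43.0
hinge3 [75.4 49.2] [0.636 0.175 0.096]
```

{"method": "arm_command", "body": {"series": [[0.014, 0.01, 0, 0, 0, -7.5, 0.034], [0.028, 0.02, 0.003, 0, 0, -15, 0.034], [0.042, 0.03, 0.006, 0, 0, -23, 0.034], [0.056, 0.04, 0.006, 0, 0, -30, 0.034], [0.068, 0.047, 0.006, 0, 0, -36.3, 0.034]]}}

```text
time_s: 7.35
eef_pos: [0.6835, 0.1753, 0.2298]
eef_rot: [-0.001, 0.36, 0.933, -0.0]
wrist_force: [-0.2, -0.2, -0.4]
opening: 0.396
```

{"method": "arm_command", "body": {"series": [[0, 0, 0, 0, 0, 0, 0.034], [0, 0, 0, 0, 0, 0, 0.034], [0, 0, 0, 0, 0, 0, 0.034], [0, 0, 0, 0, 0, 0, 0.034], [0, 0, 0, 0, 0, 0, 0.034]]}}

```text
time_s: 7.85
eef_pos: [0.6839, 0.1732, 0.2312]
eef_rot: [-0.0, 0.363, 0.932, -0.0]
wrist_force: [0.1, 0.3, -0.2]
opening: 0.4
```

```bash
cat >> h.py <<'E'
def reds(m,p,d):
    c=cloud(m,d); hsv=cv2.cvtColor(p,cv2.COLOR_RGB2HSV)
    mk=((hsv[...,0]<8)|(hsv[...,0]>172))&(hsv[...,1]>150)&(hsv[...,2]>40)
    n,l,s,ce=cv2.connectedComponentsWithStats(mk.astype(np.uint8))
    for i in range(1,n):
        if s[i,4]>25: q=c[l==i]; q=q[q[:,2]<.135]; w=np.median(q[q[:,2]>np.percentile(q[:,2],70)],0) if len(q)>5 else np.zeros(3); print("red",ce[i].round(),s[i,4],w.round(4),"mach",(m2p(w)*1000).round(1))
E
python3 - <<'E'
from h import *
plan(*mach(.1226,.0379),.118,YAW+36); m,p,d=snap("wrist","w5.png"); reds(m,p,d)
E
```

```text
t 7.85 pos [0.6839 0.1732 0.2312] psi 47.44 tilt [-0.0001 -0.    ] q6 -42.8 open 34.2 F [ 0.1  0.3 -0.2] M [ 0.01 -0.   -0.03]
shift mm [-0.8  0.  59.3] turn [-0.01 -0.    0.04] | dpsi -0.0 q6-> -43.0
red [319. 221.] 799 [0.6852 0.1735 0.1273] mach [123.5  38.5]
red [ 70. 337.] 1163 [ 6.351e-01 -3.000e-04  1.269e-01] mach [  40.  -121.9]
```

{"method": "arm_command", "body": {"series": [[0, 0, 0.03, 0, 0, 0, 0.034], [0, 0, 0.05, 0, 0, 0, 0.034], [0, 0, 0.059, 0, 0, 0, 0.034], [0, 0, 0.059, 0, 0, 0, 0.026], [0, 0, 0.059, 0, 0, 0, 0.026]]}}

```text
time_s: 8.4
eef_pos: [0.6845, 0.1738, 0.1731]
eef_rot: [0.001, 0.362, 0.932, 0.0]
wrist_force: [0.1, -0.8, 0.2]
opening: 0.304
```

{"method": "arm_command", "body": {"series": [[-0.004, -0.0065, 0, 0, 0, 0, 0.026], [-0.007, -0.014, 0, 0, 0, 0, 0.026], [-0.009, -0.0215, 0, 0, 0, 0, 0.026], [-0.0095, -0.0295, 0, 0, 0, 0, 0.026], [-0.009, -0.037, 0, 0, 0, 0, 0.026]]}}

```text
time_s: 8.9
eef_pos: [0.6659, 0.1396, 0.1732]
eef_rot: [0.001, 0.362, 0.932, 0.0]
wrist_force: [2.1, 0.2, 0.5]
opening: 0.306
```

{"method": "arm_command", "body": {"series": [[0.001, -0.008, 0, 0, 0, 0, 0.026], [0.004, -0.015, 0, 0, 0, 0, 0.026], [0.008, -0.022, 0, 0, 0, 0, 0.026], [0.011, -0.026, 0, 0, 0, 0, 0.026], [0.011, -0.026, 0, 0, 0, 0, 0.026]]}}

```text
time_s: 9.4
eef_pos: [0.6387, 0.1288, 0.1718]
eef_rot: [-0.001, 0.362, 0.932, -0.0]
wrist_force: [0.0, -0.6, 0.1]
opening: 0.303
```

Run:
```python
from h import *
o,T,_=state(); print((m2p(o["eef_pos"])*1000).round(1))
```

```text
t 9.4 pos [0.6387 0.1288 0.1718] psi 47.54 tilt [-0.0019 -0.0001] q6 -46.6 open 25.9 F [ 0.  -0.6  0.1] M [-0.03  0.04 -0.07]
[69.   3.9]
```

{"method": "arm_command", "body": {"series": [[0, 0, -0.03, 0, 0, 0, 0.034], [0, 0, -0.07, 0, 0, 0, 0.034], [0, 0, -0.1, 0, 0, 0, 0.06], [0, 0, -0.1, 0, 0, 0, 0.0854], [0, 0, -0.1, 0, 0, 0, 0.0854]]}}

```text
time_s: 9.9
eef_pos: [0.64, 0.1289, 0.2728]
eef_rot: [0.0, 0.362, 0.932, 0.0]
wrist_force: [-0.6, 0.1, -0.8]
opening: 0.891
```

Run:
```python
from h import *
state();m,p,d=snap("wrist","w6.png"); reds(m,p,d)
m,p,d=snap("top","top2.png")
for o in fitmould(m,p): print(o)
plan(.4125,-.276,.19,92.7); plan(.4521,-.4248,.19,38.2+90)
```

```text
t 9.9 pos [0.64   0.1289 0.2728] psi 47.55 tilt [ 0.001  -0.0001] q6 -46.6 open 76.1 F [-0.6  0.1 -0.8] M [0.   0.03 0.06]
red [35. 79.] 1083 [0.4593 0.0503 0.127 ] mach [-122.3  -37.5]
red [323. 209.] 529 [0.6492 0.1266 0.1273] mach [78.9 -0.3]
(array([377., 219.]), np.int32(312), array([ 0.451 , -0.4226,  0.765 ]), np.float64(0.216))
(array([325., 231.]), np.int32(361), array([ 0.4114, -0.2738,  3.1804]), np.float64(0.138))
t 10.0 pos [0.6391 0.1288 0.2704] psi 47.54 tilt [-0.003  -0.0001] q6 -46.6 open 85.2 F [-0.   0.1 -0.2] M [ 0.   -0.03  0.01]
shift mm [-106.2 -451.5   27.3] turn [ -0.07  -0.16 -45.16] | dpsi 45.2 q6-> -140.0
t 10.0 pos [0.6391 0.1288 0.2704] psi 47.54 tilt [-0.003  -0.0001] q6 -46.6 open 85.2 F [-0.   0.1 -0.2] M [ 0.   -0.03  0.01]
shift mm [-235.8 -534.6   27.2] turn [-2.000e-02 -1.900e-01 -8.066e+01] | dpsi 80.7 q6-> -182.0
```

{"method": "arm_command", "body": {"series": [[-0.0106, -0.045, 0, 0, 0, 0, 0.0854], [-0.0212, -0.09, 0, 0, 0, 0, 0.0854], [-0.0318, -0.135, 0, 0, 0, 0, 0.0854], [-0.0424, -0.18, 0, 0, 0, 0, 0.0854], [-0.053, -0.2255, 0, 0, 0, 0, 0.0854]]}}

```text
time_s: 10.5
eef_pos: [0.5249, -0.0744, 0.2703]
eef_rot: [-0.002, 0.362, 0.932, -0.0]
wrist_force: [0.8, -0.6, -0.3]
opening: 1.002
```

{"method": "arm_command", "body": {"series": [[-0.0106, -0.045, 0, 0, 0, -8, 0.0854], [-0.0212, -0.09, 0.01, 0, 0, -16, 0.0854], [-0.0318, -0.135, 0.02, 0, 0, -24, 0.0854], [-0.0424, -0.18, 0.03, 0, 0, -32, 0.0854], [-0.053, -0.226, 0.03, 0, 0, -40, 0.0854]]}}

```text
time_s: 11.0
eef_pos: [0.4183, -0.264, 0.24]
eef_rot: [-0.002, 0.037, 0.999, 0.002]
wrist_force: [0.9, -1.2, -0.4]
opening: 1.002
```

{"method": "arm_command", "body": {"series": [[0, 0, 0, 0, 0, -5, 0.075], [0, 0, 0, 0, 0, -5, 0.075], [0, 0, 0, 0, 0, -5, 0.075], [0, 0, 0, 0, 0, -5, 0.075], [0, 0, 0, 0, 0, -5, 0.075]]}}

```text
time_s: 11.5
eef_pos: [0.4209, -0.2629, 0.2425]
eef_rot: [-0.0, -0.004, 1.0, 0.0]
wrist_force: [-0.2, -0.6, -0.0]
opening: 0.879
```

Run:
```python
from h import *
state();m,p,d=snap("wrist","w7.png"); r=fitmould(m,p,2000)
for o in r: print(o)
b=min(r,key=lambda o:abs(o[2][0]-.412)+abs(o[2][1]+.275)); x,y,a=b[2]
plan(x,y,.034,np.degrees(a)+90)
```

```text
t 11.5 pos [ 0.4209 -0.2629  0.2425] psi 90.47 tilt [-0.0003  0.0004] q6 -136.2 open 75.1 F [-0.2 -0.6 -0. ] M [-0.01 -0.05 -0.04]
(array([302., 170.]), np.int32(5135), array([ 0.4142, -0.2751,  3.1984]), np.float64(0.011))
(array([134., 209.]), np.int32(5957), array([ 0.452 , -0.4245,  0.6699]), np.float64(0.012))
t 11.55 pos [ 0.4209 -0.263   0.2426] psi 90.48 tilt [-0.0001  0.0001] q6 -136.2 open 75.3 F [-0.3  0.7  0.1] M [-0.03 -0.03 -0.02]
shift mm [  6.8 -12.1 154.7] turn [ 0.01 -0.01 -2.78] | dpsi 2.8 q6-> -141.0
```

{"method": "arm_command", "body": {"series": [[0.007, -0.012, 0.03, 0, 0, -2.8, 0.075], [0.007, -0.012, 0.07, 0, 0, -2.8, 0.075], [0.007, -0.012, 0.11, 0, 0, -2.8, 0.07], [0.007, -0.012, 0.145, 0, 0, -2.8, 0.07], [0.007, -0.012, 0.1545, 0, 0, -2.8, 0.07]]}}

```text
time_s: 12.05
eef_pos: [0.412, -0.2735, 0.0847]
eef_rot: [-0.002, -0.028, 1.0, 0.003]
wrist_force: [-0.4, 0.3, 0.4]
opening: 0.821
```

{"method": "arm_command", "body": {"series": [[0, 0, 0, 0, 0, 0, 0.07], [0, 0, 0, 0, 0, 0, 0.03], [0, 0, 0, 0, 0, 0, 0.03], [0, 0, 0, 0, 0, 0, 0.03], [0, 0, 0, 0, 0, 0, 0.03]]}}

```text
time_s: 12.55
eef_pos: [0.415, -0.2771, 0.0906]
eef_rot: [0.002, -0.028, 1.0, -0.002]
wrist_force: [0.2, -0.1, 8.1]
opening: 0.518
```

Run:
```python
from h import *
plan(*mach(0,-.075),.2,YAW+90)
```

```text
t 12.55 pos [ 0.415  -0.2771  0.0906] psi 93.24 tilt [ 0.0032 -0.0032] q6 -140.6 open 44.3 F [ 0.2 -0.1  8.1] M [ 0.27 -0.01  0.08]
shift mm [-189.7  304.1 -163.8] turn [-0.21  0.16 -8.16] | dpsi 8.2 q6-> -109.0
```

{"method": "arm_command", "body": {"series": [[0, 0, -0.045, 0, 0, 0, 0.03], [0, 0, -0.09, 0, 0, 0, 0.03], [-0.02, 0.03, -0.13, 0, 0, 0, 0.03], [-0.043, 0.07, -0.164, 0, 0, 0, 0.03], [-0.066, 0.106, -0.164, 0, 0, 0, 0.03]]}}

```text
time_s: 13.05
eef_pos: [0.4746, -0.1689, 0.2576]
eef_rot: [0.004, -0.027, 1.0, -0.003]
wrist_force: [2.1, -0.2, -1.7]
opening: 0.528
```

{"method": "arm_command", "body": {"series": [[-0.024, 0.038, 0, 0, 0, -2, 0.03], [-0.048, 0.077, 0, 0, 0, -4, 0.03], [-0.072, 0.115, 0, 0, 0, -6, 0.03], [-0.096, 0.154, 0, 0, 0, -8.2, 0.03], [-0.12, 0.192, 0, 0, 0, -8.2, 0.03]]}}

```text
time_s: 13.55
eef_pos: [0.5822, 0.0324, 0.253]
eef_rot: [0.001, -0.1, 0.995, -0.0]
wrist_force: [0.4, 0.2, -1.5]
opening: 0.526
```

{"method": "arm_command", "body": {"series": [[0, 0, 0, 0, 0, 0, 0.03], [0, 0, 0, 0, 0, 0, 0.03], [0, 0, 0, 0, 0, 0, 0.03], [0, 0, 0, 0, 0, 0, 0.03], [0, 0, 0, 0, 0, 0, 0.03]]}}

```text
time_s: 14.05
eef_pos: [0.5813, 0.0293, 0.2522]
eef_rot: [0.0, -0.099, 0.995, -0.0]
wrist_force: [0.1, 0.1, -1.7]
opening: 0.52
```

Run:
```python
from h import *
state();m,p,d=snap("wrist","w8.png"); reds(m,p,d); plan(*mach(0,-.075),.1405-.0539,YAW+90)
cv2.imwrite("pics/w8b.png",cv2.convertScaleAbs(p[:,:,::-1],alpha=1.4))
```

```text
t 14.05 pos [0.5813 0.0293 0.2522] psi 101.33 tilt [ 0.0002 -0.0001] q6 -110.1 open 44.4 F [ 0.1  0.1 -1.7] M [-0.05  0.02 -0.  ]
red [396.  11.] 692 [0.4614 0.0503 0.1271] mach [-120.3  -38. ]
red [553. 216.] 776 [0.5593 0.1792 0.1247] mach [ 1.1 69. ]
t 14.1 pos [0.5814 0.0294 0.2522] psi 101.34 tilt [ 0.0003 -0.0001] q6 -110.1 open 44.4 F [ 0.3  0.2 -1.5] M [ 0.01  0.01 -0.03]
shift mm [ -6.7   7.2 111.7] turn [-0.01  0.01 -0.06] | dpsi 0.1 q6-> -109.0
```

View pics/w8b.png

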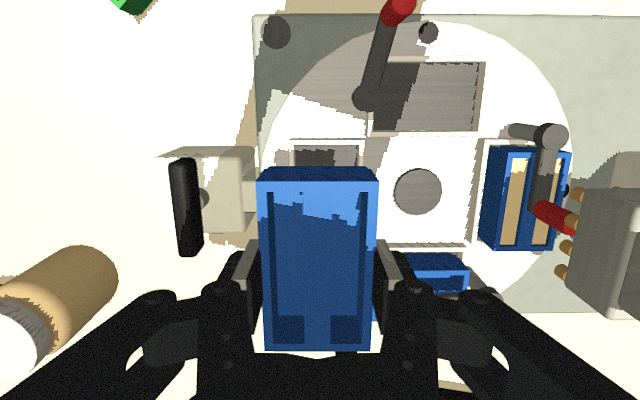

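Mould C is held, its +x edge at v=182. Pocket 2 is partly hidden at (325,155), with its knob behind the gripper. Latch 3 is shut. I'll insert into pocket 2.

{"method": "arm_command", "body": {"series": [[-0.0075, 0.007, 0.01, 0, 0, 0, 0.03], [-0.0075, 0.007, 0.04, 0, 0, 0, 0.03], [-0.0075, 0.007, 0.07, 0, 0, 0, 0.03], [-0.0075, 0.007, 0.09, 0, 0, 0, 0.03], [-0.0075, 0.007, 0.09, 0, 0, 0, 0.03]]}}

```text
time_s: 14.6
eef_pos: [0.5852, 0.0393, 0.1577]
eef_rot: [-0.004, -0.099, 0.995, 0.001]
wrist_force: [-0.3, 0.6, -1.5]
opening: 0.528
```

{"method": "arm_command", "body": {"series": [[0, 0, 0.005, 0, 0, 0, 0.03], [0, 0, 0.01, 0, 0, 0, 0.03], [0, 0, 0.014, 0, 0, 0, 0.03], [0, 0, 0.018, 0, 0, 0, 0.03], [0, 0, 0.0215, 0, 0, 0, 0.03]]}}

```text
time_s: 15.1
eef_pos: [0.5878, 0.0387, 0.1406]
eef_rot: [0.0, -0.1, 0.995, -0.0]
wrist_force: [-0.0, -0.6, -0.9]
opening: 0.524
```

Run:
```python
from h import *
plan(*mach(.001,-.075),.1375-.0539,YAW+90)
```

```text
t 15.1 pos [0.5878 0.0387 0.1406] psi 101.43 tilt [ 0.0008 -0.0001] q6 -109.2 open 44.8 F [-0.  -0.6 -0.9] M [-0.03 -0.01 -0.01]
shift mm [ 0.3 -0.7  3.1] turn [-0.02  0.05  0.03] | dpsi -0.0 q6-> -109.0
```

{"method": "arm_command", "body": {"series": [[0, 0, 0.0015, 0, 0, 0, 0.03], [0, 0, 0.003, 0, 0, 0, 0.03], [0, 0, 0.003, 0, 0, 0, 0.06], [0, 0, 0.003, 0, 0, 0, 0.066], [0, 0, 0.003, 0, 0, 0, 0.066]]}}

```text
time_s: 15.6
eef_pos: [0.5878, 0.0387, 0.1379]
eef_rot: [0.0, -0.1, 0.995, -0.0]
wrist_force: [0.1, 0.2, -0.9]
opening: 0.771
```

{"method": "arm_command", "body": {"series": [[0, 0, -0.02, 0, 0, 0, 0.066], [0, 0, -0.06, 0, 0, 0, 0.066], [0, 0, -0.1, 0, 0, 0, 0.066], [-0.03, 0, -0.1, 0, 0, 0, 0.05], [-0.04, -0.03, -0.1, 0, 0, 0, 0.034]]}}

```text
time_s: 16.1
eef_pos: [0.6349, 0.0199, 0.2408]
eef_rot: [0.003, -0.101, 0.995, -0.0]
wrist_force: [-0.1, -0.2, -0.7]
opening: 0.442
```

{"method": "arm_command", "body": {"series": [[0, 0, 0, 0, 0, 0, 0.034], [0, 0, 0, 0, 0, 0, 0.034], [0, 0, 0, 0, 0, 0, 0.034], [0, 0, 0, 0, 0, 0, 0.034], [0, 0, 0, 0, 0, 0, 0.034]]}}

```text
time_s: 16.6
eef_pos: [0.6323, 0.0178, 0.2374]
eef_rot: [-0.0, -0.1, 0.995, 0.0]
wrist_force: [-0.4, 0.2, -0.4]
opening: 0.395
```

Run:
```python
from h import *
state();m,p,d=snap("wrist","w9.png")
for o in fitmould(m,p,1500,.046): print(o)
print(mach(0,-.075)); reds(m,p,d)
cv2.imwrite("pics/w9b.png",cv2.convertScaleAbs(p[:,:,::-1],alpha=1.3))
```

```text
t 16.6 pos [0.6323 0.0178 0.2374] psi 101.46 tilt [-0.0004  0.0001] q6 -110.6 open 33.7 F [-0.4  0.2 -0.4] M [-0.01  0.01 -0.  ]
(array([362., 137.]), np.int32(8327), array([0.5866, 0.0384, 3.3406]), np.float64(0.008))
(array([561., 144.]), np.int32(5540), array([0.5572, 0.1845, 3.3485]), np.float64(0.176))
(array([448., 238.]), np.int32(6382), array([ 0.6486,  0.1251, -1.3603]), np.float64(0.107))
[0.5866243  0.03777966]
red [617. 148.] 1065 [0.5586 0.1785 0.1225] mach [ 0.4 68.4]
red [283. 215.] 756 [ 0.6354 -0.0026  0.1274] mach [  39.8 -124.2]
red [481. 272.] 995 [0.6487 0.1258 0.1268] mach [78.3 -1. ]
```

View pics/w9b.png

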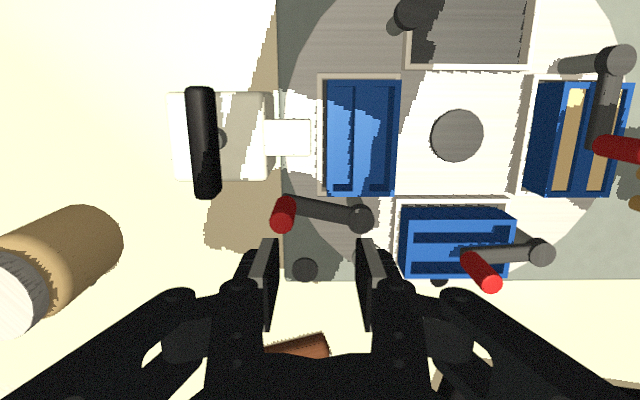

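Mould C is seated in pocket 2 (loss 0.008, under 1 mm off). Latch 2 has its hinge at (360,215) and its knob at (283,213), so I shut it the same way.

Run:
```python
from h import *
K=latchrows((52,-75),180,76,[66,56,46,36,26,16,6,0,-6],126); print(K)
plan(*mach(.040,-.1225),.178,YAW+126)
```

```text
th 66 tool dx dy mm 5.0 7.1
th 56 tool dx dy mm 8.7 15.0
th 46 tool dx dy mm 10.9 23.5
th 36 tool dx dy mm 11.7 32.1
th 26 tool dx dy mm 10.9 40.8
th 16 tool dx dy mm 8.7 49.2
th 6 tool dx dy mm 5.0 57.1
th 0 tool dx dy mm 2.1 61.5
th -6 tool dx dy mm -1.1 65.6
[ 0.03990391 -0.12351479]
t 16.65 pos [0.6324 0.0178 0.2374] psi 101.46 tilt [-0.0002  0.0001] q6 -110.6 open 34.1 F [ 0.8 -0.6 -0.8] M [-0.03 -0.04 -0.03]
shift mm [  0.9 -18.8   5.5] turn [ 1.000e-02 -1.000e-02 -3.594e+01] | dpsi 35.9 q6-> -148.0
```

{"method": "arm_command", "body": {"series": [[0, -0.01, 0, 0, 0, -8, 0.034], [0.001, -0.019, 0.005, 0, 0, -16, 0.034], [0.001, -0.019, 0.005, 0, 0, -24, 0.034], [0.001, -0.019, 0.005, 0, 0, -32, 0.034], [0.001, -0.019, 0.005, 0, 0, -36, 0.034]]}}

```text
time_s: 17.15
eef_pos: [0.6353, -0.0014, 0.2324]
eef_rot: [-0.0, -0.404, 0.915, 0.0]
wrist_force: [0.7, -0.4, -0.8]
opening: 0.398
```

{"method": "arm_command", "body": {"series": [[0, 0, 0, 0, 0, 0, 0.034], [0, 0, 0, 0, 0, 0, 0.034], [0, 0, 0, 0, 0, 0, 0.034], [0, 0, 0, 0, 0, 0, 0.034], [0, 0, 0, 0, 0, 0, 0.034]]}}

```text
time_s: 17.65
eef_pos: [0.6354, -0.0015, 0.2325]
eef_rot: [-0.0, -0.402, 0.916, -0.0]
wrist_force: [-0.0, 0.5, 0.0]
opening: 0.397
```

Run:
```python
from h import *
o,T,_=state(0); print((m2p(o["eef_pos"])*1000).round(1)); m,p,d=snap("wrist","w10.png"); reds(m,p,d); plan(*mach(.040,-.1225),.118,YAW+126)
```

```text
[  40.1 -123.2]
red [617.  74.] 1164 [0.4645 0.0457 0.1215] mach [-118.2  -43.1]
red [317. 218.] 788 [ 0.6349 -0.003   0.1272] mach [  39.3 -124.5]
red [593. 336.] 1201 [0.5583 0.1814 0.1262] mach [ 0.6 71.3]
red [436. 376.] 332 [0.6491 0.1253 0.1272] mach [78.5 -1.5]
t 17.7 pos [ 0.6355 -0.0015  0.2324] psi 137.41 tilt [-0.  0.] q6 -148.2 open 34.4 F [0.9 0.9 0.2] M [-0.03 -0.03  0.04]
shift mm [-0.3  0.6 60.5] turn [ 0.   -0.    0.01] | dpsi -0.0 q6-> -148.0
```

{"method": "arm_command", "body": {"series": [[0, 0, 0.03, 0, 0, 0, 0.034], [0, 0, 0.05, 0, 0, 0, 0.034], [0, 0, 0.06, 0, 0, 0, 0.034], [0, 0, 0.06, 0, 0, 0, 0.026], [0, 0, 0.06, 0, 0, 0, 0.026]]}}

```text
time_s: 18.2
eef_pos: [0.6359, -0.0016, 0.1732]
eef_rot: [0.0, -0.402, 0.916, -0.0]
wrist_force: [0.6, -0.7, 0.4]
opening: 0.304
```

{"method": "arm_command", "body": {"series": [[0.005, 0.007, 0, 0, 0, 0, 0.026], [0.0085, 0.015, 0, 0, 0, 0, 0.026], [0.011, 0.0235, 0, 0, 0, 0, 0.026], [0.0115, 0.032, 0, 0, 0, 0, 0.026], [0.011, 0.041, 0, 0, 0, 0, 0.026]]}}

```text
time_s: 18.7
eef_pos: [0.5976, 0.0181, 0.1734]
eef_rot: [0.001, -0.402, 0.916, -0.001]
wrist_force: [0.1, -2.6, 1.3]
opening: 0.302
```

{"method": "arm_command", "body": {"series": [[-0.002, 0.008, 0, 0, 0, 0, 0.026], [-0.006, 0.016, 0, 0, 0, 0, 0.026], [-0.009, 0.021, 0, 0, 0, 0, 0.026], [-0.013, 0.0275, 0, 0, 0, 0, 0.026], [-0.013, 0.0275, 0, 0, 0, 0, 0.026]]}}

```text
time_s: 19.2
eef_pos: [0.5865, 0.0465, 0.1725]
eef_rot: [-0.0, -0.403, 0.915, -0.001]
wrist_force: [0.7, -4.6, -0.0]
opening: 0.307
```

{"method": "arm_command", "body": {"series": [[0, 0, -0.03, 0, 0, 0, 0.034], [0, 0, -0.07, 0, 0, 0, 0.034], [0, 0, -0.1, 0, 0, 0, 0.06], [0, 0, -0.1, 0, 0, 0, 0.0854], [0, 0, -0.1, 0, 0, 0, 0.0854]]}}

```text
time_s: 19.7
eef_pos: [0.5865, 0.047, 0.273]
eef_rot: [0.001, -0.402, 0.915, -0.0]
wrist_force: [0.3, -0.3, -1.1]
opening: 0.887
```

Run:
```python
from h import *
state();m,p,d=snap("wrist","w11.png"); reds(m,p,d)
m,p,d=snap("top","top3.png")
for o in fitmould(m,p): print(o)
plan(.452,-.4245,.19,38.3+90); plan(.500,-.3,.19,38.3+90)
```

```text
t 19.7 pos [0.5865 0.047  0.273 ] psi 137.46 tilt [0.0013 0.0004] q6 -144.4 open 75.8 F [ 0.3 -0.3 -1.1] M [ 0.01 -0.08  0.02]
red [470.  71.] 798 [0.4592 0.0492 0.1272] mach [-122.6  -38.6]
red [307. 190.] 514 [0.5876 0.0376 0.1273] mach [  0.9 -75.3]
red [328. 322.] 600 [0.6486 0.1258 0.1267] mach [78.2 -1. ]
(array([215., 176.]), np.int32(169), array([0.5667, 0.0452, 1.32  ]), np.float64(0.585))
(array([377., 219.]), np.int32(313), array([ 0.4495, -0.423 ,  3.8765]), np.float64(0.189))
t 19.8 pos [0.5856 0.0468 0.271 ] psi 137.45 tilt [-0.0026  0.0006] q6 -144.5 open 85.3 F [ 0.1 -0.7  0.1] M [ 0.01 -0.01 -0.01]
shift mm [ 437.5 -220.4   27.1] turn [ 0.12 -0.08  9.15] | dpsi -9.1 q6-> -182.0
t 19.8 pos [0.5856 0.0468 0.271 ] psi 137.45 tilt [-0.0026  0.0006] q6 -144.5 open 85.3 F [ 0.1 -0.7  0.1] M [ 0.01 -0.01 -0.01]
shift mm [ 313.3 -171.5   27.1] turn [ 0.12 -0.08  9.15] | dpsi -9.1 q6-> -171.0
```

Latch 2 is shut (knob at 0.9, −75.3). For mould B the wrist must be turned half round to stay within the range of joint 6.

{"method": "arm_command", "body": {"series": [[0, 0, 0, 0, 0, 8.5, 0.0854], [0, 0, 0, 0, 0, 17, 0.0854], [0, 0, 0, 0, 0, 25.5, 0.0854], [0, 0, 0, 0, 0, 34, 0.0854], [0, 0, 0, 0, 0, 42.5, 0.0854]]}}

```text
time_s: 20.3
eef_pos: [0.5855, 0.0466, 0.2704]
eef_rot: [-0.002, -0.04, 0.999, 0.0]
wrist_force: [-0.6, -0.4, 0.1]
opening: 0.999
```

{"method": "arm_command", "body": {"series": [[0, 0, 0, 0, 0, 8.5, 0.0854], [0, 0, 0, 0, 0, 17, 0.0854], [0, 0, 0, 0, 0, 25.5, 0.0854], [0, 0, 0, 0, 0, 34, 0.0854], [0, 0, 0, 0, 0, 42.5, 0.0854]]}}

```text
time_s: 20.8
eef_pos: [0.5855, 0.0466, 0.2703]
eef_rot: [-0.002, 0.325, 0.946, -0.0]
wrist_force: [-0.7, -0.2, 0.2]
opening: 0.998
```

{"method": "arm_command", "body": {"series": [[0, 0, 0, 0, 0, 8.5, 0.0854], [0, 0, 0, 0, 0, 17, 0.0854], [0, 0, 0, 0, 0, 25.5, 0.0854], [0, 0, 0, 0, 0, 34, 0.0854], [0, 0, 0, 0, 0, 42.5, 0.0854]]}}

```text
time_s: 21.3
eef_pos: [0.5855, 0.0465, 0.2704]
eef_rot: [-0.002, 0.646, 0.764, -0.001]
wrist_force: [0.0, -0.3, 0.1]
opening: 1.001
```

{"method": "arm_command", "body": {"series": [[0, 0, 0, 0, 0, 8.5, 0.0854], [0, 0, 0, 0, 0, 17, 0.0854], [0, 0, 0, 0, 0, 25.5, 0.0854], [0, 0, 0, 0, 0, 34, 0.0854], [0, 0, 0, 0, 0, 42.5, 0.0854]]}}

```text
time_s: 21.8
eef_pos: [0.5855, 0.0465, 0.2704]
eef_rot: [-0.001, 0.878, 0.478, -0.001]
wrist_force: [-0.3, -0.3, -0.2]
opening: 0.999
```

{"method": "arm_command", "body": {"series": [[0, 0, 0, 0, 0, 8.5, 0.0854], [0, 0, 0, 0, 0, 17, 0.0854], [0, 0, 0, 0, 0, 19, 0.0854], [0, 0, 0, 0, 0, 19, 0.0854], [0, 0, 0, 0, 0, 19, 0.0854]]}}

```text
time_s: 22.3
eef_pos: [0.5858, 0.0464, 0.2711]
eef_rot: [-0.001, 0.944, 0.33, -0.001]
wrist_force: [-0.3, -0.0, 1.0]
opening: 1.001
```

Run:
```python
from h import *
plan(.452,-.4245,.19,-51.7)
```

```text
t 22.3 pos [0.5858 0.0464 0.2711] psi -51.49 tilt [-0.0023  0.0003] q6 44.5 open 85.5 F [-0.3 -0.   1. ] M [-0.03  0.01 -0.  ]
shift mm [-397.9  285.3   27.4] turn [-0.1   0.09  0.21] | dpsi -0.2 q6-> -2.0
```

{"method": "arm_command", "body": {"series": [[-0.04, 0.0285, 0, 0, 0, 0, 0.0854], [-0.08, 0.057, 0, 0, 0, 0, 0.0854], [-0.12, 0.0855, 0, 0, 0, 0, 0.0854], [-0.16, 0.114, 0, 0, 0, 0, 0.0854], [-0.199, 0.143, 0, 0, 0, 0, 0.0854]]}}

```text
time_s: 22.8
eef_pos: [0.5184, -0.1909, 0.2721]
eef_rot: [-0.0, 0.944, 0.33, -0.0]
wrist_force: [0.9, -0.1, -0.4]
opening: 0.996
```

{"method": "arm_command", "body": {"series": [[-0.04, 0.0285, 0, 0, 0, 0, 0.0854], [-0.08, 0.057, 0.01, 0, 0, 0, 0.0854], [-0.12, 0.0855, 0.02, 0, 0, 0, 0.0854], [-0.16, 0.114, 0.027, 0, 0, 0, 0.0854], [-0.199, 0.1425, 0.027, 0, 0, 0, 0.0854]]}}

```text
time_s: 23.3
eef_pos: [0.4506, -0.4259, 0.2435]
eef_rot: [-0.001, 0.944, 0.329, -0.0]
wrist_force: [1.2, 0.3, 0.4]
opening: 0.998
```

{"method": "arm_command", "body": {"series": [[0, 0, 0, 0, 0, 0, 0.075], [0, 0, 0, 0, 0, 0, 0.075], [0, 0, 0, 0, 0, 0, 0.075], [0, 0, 0, 0, 0, 0, 0.075], [0, 0, 0, 0, 0, 0, 0.075]]}}

```text
time_s: 23.8
eef_pos: [0.4528, -0.4235, 0.2456]
eef_rot: [0.0, 0.944, 0.33, 0.0]
wrist_force: [-0.6, -0.1, -0.1]
opening: 0.876
```

Run:
```python
from h import *
state();m,p,d=snap("wrist","w12.png"); r=fitmould(m,p,2000)
for o in r: print(o)
b=min(r,key=lambda o:abs(o[2][0]-.452)+abs(o[2][1]+.424)); x,y,a=b[2]
plan(x,y,.0345,np.degrees(a)+90)
```

```text
t 23.8 pos [ 0.4528 -0.4235  0.2456] psi -51.45 tilt [0.0001 0.    ] q6 -2.6 open 74.8 F [-0.6 -0.1 -0.1] M [0.1  0.02 0.02]
(array([317., 179.]), np.int32(4975), array([ 0.4517, -0.4249,  0.6677]), np.float64(0.016))
t 23.85 pos [ 0.4527 -0.4237  0.2457] psi -51.46 tilt [ 0.0001 -0.0001] q6 -2.6 open 74.9 F [-1.1  0.5  0.3] M [-0.01 -0.01  0.05]
shift mm [ -1.5   0.3 157.3] turn [ 0.01 -0.    0.28] | dpsi -0.3 q6-> -2.0
```

{"method": "arm_command", "body": {"series": [[-0.0015, 0, 0.03, 0, 0, 0.3, 0.075], [-0.0015, 0, 0.07, 0, 0, 0.3, 0.075], [-0.0015, 0, 0.11, 0, 0, 0.3, 0.07], [-0.0015, 0, 0.147, 0, 0, 0.3, 0.07], [-0.0015, 0, 0.157, 0, 0, 0.3, 0.07]]}}

```text
time_s: 24.35
eef_pos: [0.4494, -0.4227, 0.0841]
eef_rot: [-0.004, 0.945, 0.327, -0.001]
wrist_force: [0.1, -0.6, 0.2]
opening: 0.822
```

{"method": "arm_command", "body": {"series": [[0, 0, 0, 0, 0, 0, 0.07], [0, 0, 0, 0, 0, 0, 0.03], [0, 0, 0, 0, 0, 0, 0.03], [0, 0, 0, 0, 0, 0, 0.03], [0, 0, 0, 0, 0, 0, 0.03]]}}

```text
time_s: 24.85
eef_pos: [0.452, -0.4271, 0.0914]
eef_rot: [0.002, 0.945, 0.327, 0.001]
wrist_force: [0.2, 1.0, 6.7]
opening: 0.518
```

Run:
```python
from h import *
plan(*mach(-.075,0),.2,YAW)
plan(*mach(-.075,0),.2,-51.6)
```

```text
t 24.85 pos [ 0.452  -0.4271  0.0914] psi -51.87 tilt [ 0.0029 -0.0039] q6 -2.4 open 44.3 F [0.2 1.  6.7] M [0.26 0.09 0.  ]
shift mm [ 359.7 -382.5 -164.4] turn [  0.25   0.16 -63.27] | dpsi 63.3 q6-> -14.0
t 24.85 pos [ 0.452  -0.4271  0.0914] psi -51.87 tilt [ 0.0029 -0.0039] q6 -2.4 open 44.3 F [0.2 1.  6.7] M [0.26 0.09 0.  ]
shift mm [ 359.7 -382.5 -164.4] turn [ 0.28  0.01 -0.27] | dpsi 0.3 q6-> 49.0
```

{"method": "arm_command", "body": {"series": [[0, 0, -0.045, 0, 0, 0, 0.03], [0, 0, -0.09, 0, 0, 0, 0.03], [0.02, -0.02, -0.13, 0, 0, 0, 0.03], [0.045, -0.047, -0.164, 0, 0, 0, 0.03], [0.072, -0.076, -0.164, 0, 0, 0, 0.03]]}}

```text
time_s: 25.35
eef_pos: [0.4625, -0.323, 0.2595]
eef_rot: [0.006, 0.945, 0.326, 0.003]
wrist_force: [1.0, -0.5, -2.4]
opening: 0.52
```

{"method": "arm_command", "body": {"series": [[0.034, -0.036, 0, 0, 0, 0, 0.03], [0.068, -0.072, 0, 0, 0, 0, 0.03], [0.102, -0.108, 0, 0, 0, 0, 0.03], [0.136, -0.144, 0, 0, 0, 0, 0.03], [0.17, -0.18, 0, 0, 0, 0, 0.03]]}}

```text
time_s: 25.85
eef_pos: [0.483, -0.073, 0.2535]
eef_rot: [0.001, 0.945, 0.326, 0.001]
wrist_force: [1.1, 0.2, -2.8]
opening: 0.525
```

{"method": "arm_command", "body": {"series": [[0.024, -0.025, 0, 0, 0, -8, 0.03], [0.048, -0.05, 0, 0, 0, -16, 0.03], [0.072, -0.075, 0, 0, 0, -24, 0.03], [0.096, -0.1, 0, 0, 0, -32, 0.03], [0.118, -0.126, 0, 0, 0, -40, 0.03]]}}

```text
time_s: 26.35
eef_pos: [0.4983, 0.0986, 0.2535]
eef_rot: [0.001, 0.775, 0.632, 0.001]
wrist_force: [-0.7, -0.3, -2.6]
opening: 0.523
```

{"method": "arm_command", "body": {"series": [[0, 0, 0, 0, 0, -8, 0.03], [0, 0, 0, 0, 0, -16, 0.03], [0, 0, 0, 0, 0, -23.3, 0.03], [0, 0, 0, 0, 0, -23.3, 0.03], [0, 0, 0, 0, 0, -23.3, 0.03]]}}

```text
time_s: 26.85
eef_pos: [0.4982, 0.0971, 0.253]
eef_rot: [0.0, 0.635, 0.773, 0.0]
wrist_force: [0.9, -0.6, -3.2]
opening: 0.527
```

Run:
```python
from h import *
state();m,p,d=snap("wrist","w13.png"); reds(m,p,d); plan(*mach(-.075,0),.1405-.0539,YAW)
mk=cv2.morphologyEx(bluemask(p),cv2.MORPH_OPEN,np.ones((3,3)))
# top edge rows of held mould along a few columns
for u in (275,320,360): 
    v=np.where(mk[:,u])[0]; print(u,v.min(),v.max(),[int(p[k,u].sum()) for k in range(168,200,3)])
```

```text
t 26.85 pos [0.4982 0.0971 0.253 ] psi 11.23 tilt [ 0.0009 -0.    ] q6 -13.6 open 45.0 F [ 0.9 -0.6 -3.2] M [ 0.06 -0.02  0.03]
red [553. 207.] 1028 [0.6481 0.127  0.1271] mach [77.9  0.3]
t 26.9 pos [0.4982 0.097  0.2529] psi 11.24 tilt [ 0.0008 -0.    ] q6 -13.6 open 44.6 F [ 0.1  0.3 -1.6] M [ 0.01  0.   -0.03]
shift mm [-5.000e-01 -1.000e-01  1.124e+02] turn [ 0.04  0.01 -0.16] | dpsi 0.2 q6-> -14.0
275 166 349 [117, 119, 72, 107, 143, 169, 167, 180, 175, 175, 169]
320 166 349 [118, 116, 100, 97, 152, 172, 183, 180, 169, 172, 181]
360 166 349 [102, 105, 118, 89, 155, 182, 179, 189, 169, 154, 134]
```

{"method": "arm_command", "body": {"series": [[-0.002, 0, 0.01, 0, 0, 0, 0.03], [-0.002, 0, 0.04, 0, 0, 0, 0.03], [-0.002, 0, 0.07, 0, 0, 0, 0.03], [-0.002, 0, 0.09, 0, 0, 0, 0.03], [-0.002, 0, 0.09, 0, 0, 0, 0.03]]}}

```text
time_s: 27.4
eef_pos: [0.4961, 0.095, 0.1588]
eef_rot: [-0.003, 0.634, 0.773, -0.002]
wrist_force: [-0.9, 0.5, -3.0]
opening: 0.52
```

{"method": "arm_command", "body": {"series": [[0, 0, 0.005, 0, 0, 0, 0.03], [0, 0, 0.01, 0, 0, 0, 0.03], [0, 0, 0.014, 0, 0, 0, 0.03], [0, 0, 0.018, 0, 0, 0, 0.03], [0, 0, 0.022, 0, 0, 0, 0.03]]}}

```text
time_s: 27.9
eef_pos: [0.4989, 0.0951, 0.1406]
eef_rot: [0.0, 0.633, 0.774, 0.0]
wrist_force: [0.1, 1.0, -2.3]
opening: 0.519
```

Run:
```python
from h import *
plan(*mach(-.075,-.002),.1378-.0539,YAW)
```

```text
t 27.9 pos [0.4989 0.0951 0.1406] psi 11.43 tilt [ 0.001  -0.0001] q6 -14.0 open 44.3 F [ 0.1  1.  -2.3] M [-0.04  0.   -0.02]
shift mm [-0.5 -0.3  2.8] turn [0.06 0.02 0.03] | dpsi -0.0 q6-> -14.0
```

{"method": "arm_command", "body": {"series": [[0, 0, 0.0015, 0, 0, 0, 0.03], [0, 0, 0.003, 0, 0, 0, 0.03], [0, 0, 0.003, 0, 0, 0, 0.06], [0, 0, 0.003, 0, 0, 0, 0.066], [0, 0, 0.003, 0, 0, 0, 0.066]]}}

```text
time_s: 28.4
eef_pos: [0.4989, 0.0951, 0.1379]
eef_rot: [0.0, 0.633, 0.774, 0.0]
wrist_force: [-0.6, 0.5, -0.7]
opening: 0.775
```

{"method": "arm_command", "body": {"series": [[0, 0, -0.02, 0, 0, 0, 0.066], [0, 0, -0.06, 0, 0, 0, 0.066], [0, 0, -0.1, 0, 0, 0, 0.066], [-0.03, -0.02, -0.1, 0, 0, 0, 0.05], [-0.036, -0.04, -0.1, 0, 0, 0, 0.034]]}}

```text
time_s: 28.9
eef_pos: [0.4677, 0.0503, 0.2396]
eef_rot: [0.002, 0.633, 0.774, 0.001]
wrist_force: [-0.8, -0.0, -0.1]
opening: 0.444
```

{"method": "arm_command", "body": {"series": [[0, 0, 0, 0, 0, 0, 0.034], [0, 0, 0, 0, 0, 0, 0.034], [0, 0, 0, 0, 0, 0, 0.034], [0, 0, 0, 0, 0, 0, 0.034], [0, 0, 0, 0, 0, 0, 0.034]]}}

```text
time_s: 29.4
eef_pos: [0.4668, 0.0523, 0.2373]
eef_rot: [-0.0, 0.633, 0.774, -0.0]
wrist_force: [0.2, -0.5, 0.1]
opening: 0.398
```

Run:
```python
from h import *
state();m,p,d=snap("wrist","w14.png")
for o in fitmould(m,p,1500,.046): print(o)
print(mach(-.075,0)); reds(m,p,d)
K=latchrows((-75,-52),90,76,[66,56,46,36,26,16,6,0,-6],36); print(K)
plan(*mach(-.1228,-.0395),.178,YAW+36)
```

```text
t 29.4 pos [0.4668 0.0523 0.2373] psi 11.47 tilt [-0.0003  0.0001] q6 -19.6 open 34.0 F [ 0.2 -0.5  0.1] M [-0.03 -0.03  0.05]
(array([489.,  55.]), np.int32(1942), array([0.5578, 0.1845, 3.3494]), np.float64(0.495))
(array([377., 143.]), np.int32(8408), array([ 0.4988,  0.0962, -1.3667]), np.float64(0.008))
(array([582., 153.]), np.int32(8198), array([0.6493, 0.1241, 1.7597]), np.float64(0.115))
(array([464., 239.]), np.int32(6468), array([0.587 , 0.0379, 0.191 ]), np.float64(0.096))
[0.49827966 0.0964757 ]
red [514.  13.] 68 [0.5505 0.1845 0.1016] mach [-6.4 76. ]
red [628. 152.] 521 [0.643  0.125  0.1091] mach [72.5 -0.7]
red [303. 217.] 730 [0.4584 0.0502 0.1272] mach [-123.2  -37.5]
red [498. 273.] 1023 [0.5863 0.0379 0.127 ] mach [ -0.3 -74.8]
th 66 tool dx dy mm 5.0 7.1
th 56 tool dx dy mm 8.7 15.0
th 46 tool dx dy mm 10.9 23.5
th 36 tool dx dy mm 11.7 32.1
th 26 tool dx dy mm 10.9 40.8
th 16 tool dx dy mm 8.7 49.2
th 6 tool dx dy mm 5.0 57.1
th 0 tool dx dy mm 2.1 61.5
th -6 tool dx dy mm -1.1 65.6
[-0.12351479 -0.03990391]
t 29.45 pos [0.4667 0.0522 0.2373] psi 11.47 tilt [-0.0003  0.0001] q6 -19.6 open 33.7 F [-0.3  1.1  0.7] M [0.01 0.01 0.04]
shift mm [-2.4 -8.1  5.4] turn [-2.000e-02 -1.000e-02 -3.593e+01] | dpsi 35.9 q6-> -56.0
```

{"method": "arm_command", "body": {"series": [[-0.001, -0.004, 0, 0, 0, -8, 0.034], [-0.001, -0.0085, 0.005, 0, 0, -16, 0.034], [-0.001, -0.0085, 0.005, 0, 0, -24, 0.034], [-0.001, -0.0085, 0.005, 0, 0, -32, 0.034], [-0.001, -0.0085, 0.005, 0, 0, -36, 0.034]]}}

```text
time_s: 29.95
eef_pos: [0.4584, 0.0494, 0.2323]
eef_rot: [-0.0, 0.361, 0.933, -0.0]
wrist_force: [-0.6, 0.4, -0.3]
opening: 0.398
```

{"method": "arm_command", "body": {"series": [[0, 0, 0, 0, 0, 0, 0.034], [0, 0, 0.03, 0, 0, 0, 0.034], [0, 0, 0.05, 0, 0, 0, 0.034], [0, 0, 0.06, 0, 0, 0, 0.026], [0, 0, 0.06, 0, 0, 0, 0.026]]}}

```text
time_s: 30.45
eef_pos: [0.4575, 0.0494, 0.1712]
eef_rot: [-0.002, 0.364, 0.932, -0.0]
wrist_force: [0.5, -1.3, 0.4]
opening: 0.3
```

{"method": "arm_command", "body": {"series": [[0.005, 0.007, 0, 0, 0, 0, 0.026], [0.0085, 0.015, 0, 0, 0, 0, 0.026], [0.011, 0.0235, 0, 0, 0, 0, 0.026], [0.0115, 0.032, 0, 0, 0, 0, 0.026], [0.011, 0.041, 0, 0, 0, 0, 0.026]]}}

```text
time_s: 30.95
eef_pos: [0.4786, 0.0877, 0.1731]
eef_rot: [0.0, 0.363, 0.932, 0.0]
wrist_force: [-2.2, 0.1, -0.6]
opening: 0.304
```

{"method": "arm_command", "body": {"series": [[-0.002, 0.008, 0, 0, 0, 0, 0.026], [-0.006, 0.016, 0, 0, 0, 0, 0.026], [-0.009, 0.021, 0, 0, 0, 0, 0.026], [-0.013, 0.0275, 0, 0, 0, 0, 0.026], [-0.013, 0.0275, 0, 0, 0, 0, 0.026]]}}

```text
time_s: 31.45
eef_pos: [0.506, 0.098, 0.1721]
eef_rot: [-0.001, 0.363, 0.932, -0.001]
wrist_force: [-6.2, -2.2, 2.4]
opening: 0.303
```

{"method": "arm_command", "body": {"series": [[0, 0, -0.03, 0, 0, 0, 0.034], [0, 0, -0.07, 0, 0, 0, 0.034], [0, 0, -0.1, 0, 0, 0, 0.03], [0, 0, -0.1, 0, 0, 0, 0.03], [0, 0, -0.1, 0, 0, 0, 0.03]]}}

```text
time_s: 31.95
eef_pos: [0.5071, 0.0982, 0.2733]
eef_rot: [0.001, 0.363, 0.932, 0.001]
wrist_force: [0.0, 0.5, -0.0]
opening: 0.352
```

Run:
```python
from h import *
state();m,p,d=snap("wrist","w15.png"); reds(m,p,d)
cv2.imwrite("pics/w15b.png",cv2.convertScaleAbs(p[:,:,::-1],alpha=1.3))
TEE=mach(0,-.175); print(TEE); plan(*TEE,.2,YAW-90)
```

```text
t 31.95 pos [0.5071 0.0982 0.2733] psi 47.41 tilt [ 0.0028 -0.    ] q6 -49.6 open 30.1 F [ 0.   0.5 -0. ] M [ 0.   -0.02  0.02]
red [306. 191.] 504 [0.4985 0.0959 0.1274] mach [-74.9  -0.6]
red [463. 288.] 67 [0.6451 0.1322 0.1055] mach [76.  6.]
red [329. 320.] 597 [0.5864 0.0381 0.127 ] mach [ -0.2 -74.7]
[ 0.60639003 -0.06024746]
t 32.0 pos [0.5063 0.0982 0.272 ] psi 47.41 tilt [-0.      0.0001] q6 -49.6 open 29.6 F [-0.3  1.1  1.4] M [-0.02  0.03 -0.01]
shift mm [-181.   -48.9   18. ] turn [  0.    -0.   -53.99] | dpsi 54.0 q6-> -118.0
```

View pics/w15b.png

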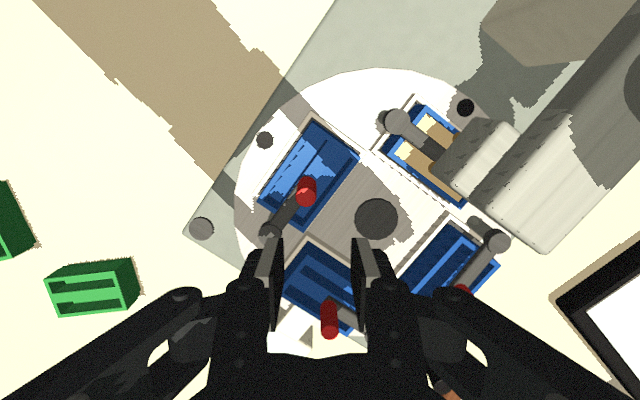

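All three moulds are latched: knobs at (306,191), (329,320) and (460,290) lie over the ribs. The green moulds are untouched. Next is the lock. I turn the wrist so joint 6 can follow either thread direction.

{"method": "arm_command", "body": {"series": [[-0.036, -0.01, 0, 0, 0, 8.5, 0.036], [-0.072, -0.02, 0, 0, 0, 17, 0.036], [-0.108, -0.03, 0, 0, 0, 25.5, 0.036], [-0.145, -0.04, 0, 0, 0, 34, 0.036], [-0.181, -0.049, 0.018, 0, 0, 42.5, 0.036]]}}

```text
time_s: 32.5
eef_pos: [0.6078, -0.0619, 0.2548]
eef_rot: [0.001, 0.678, 0.735, 0.001]
wrist_force: [1.0, 0.7, 0.9]
opening: 0.418
```

{"method": "arm_command", "body": {"series": [[0, 0, 0, 0, 0, 8.5, 0.036], [0, 0, 0, 0, 0, 17, 0.036], [0, 0, 0, 0, 0, 25.5, 0.036], [0, 0, 0, 0, 0, 34, 0.036], [0, 0, 0, 0, 0, 42.5, 0.036]]}}

```text
time_s: 33.0
eef_pos: [0.6056, -0.0601, 0.252]
eef_rot: [-0.001, 0.899, 0.439, -0.001]
wrist_force: [-0.5, 0.7, -0.8]
opening: 0.422
```

{"method": "arm_command", "body": {"series": [[0, 0, 0, 0, 0, 8.5, 0.036], [0, 0, 0, 0, 0, 17, 0.036], [0, 0, 0, 0, 0, 25.5, 0.036], [0, 0, 0, 0, 0, 34, 0.036], [0, 0, 0, 0, 0, 41, 0.036]]}}

```text
time_s: 33.5
eef_pos: [0.6056, -0.06, 0.2521]
eef_rot: [-0.001, 0.995, 0.097, -0.002]
wrist_force: [0.4, 0.3, 0.0]
opening: 0.421
```

{"method": "arm_command", "body": {"series": [[0, 0, 0, 0, 0, 0, 0.036], [0, 0, 0, 0, 0, 0, 0.036], [0, 0, 0, 0, 0, 0, 0.036], [0, 0, 0, 0, 0, 0, 0.036], [0, 0, 0, 0, 0, 0, 0.036]]}}

```text
time_s: 34.0
eef_pos: [0.6063, -0.0602, 0.2544]
eef_rot: [-0.0, 0.995, 0.1, -0.0]
wrist_force: [-0.2, 0.8, -0.0]
opening: 0.422
```

Run:
```python
from h import *
plan(*mach(0,-.175),.1,YAW-90); m,p,d=snap("wrist","w16.png"); c=cloud(m,d)
dark=(p.sum(-1)<150)&(c[...,2]>.085)&(c[...,2]<.115)&(d>0)&(np.hypot(c[...,0]-.606,c[...,1]+.06)<.06)
n,l,s,ce=cv2.connectedComponentsWithStats(dark.astype(np.uint8))
for i in range(1,n):
    if s[i,4]>60:
        q=c[l==i]; t=q[q[:,2]>np.percentile(q[:,2],40)]; (x,y),wh,a=cv2.minAreaRect((t[:,:2]*1000).astype(np.float32)); print(ce[i],s[i,4],x,y,wh,a,np.percentile(q[:,2],[5,50,95]).round(4),"mach",(m2p([x/1000,y/1000])*1000).round(1))
cv2.imwrite("pics/w16b.png",cv2.convertScaleAbs(p[:,:,::-1],alpha=1.3))
```

```text
t 34.0 pos [ 0.6063 -0.0602  0.2544] psi -78.52 tilt [-0.  0.] q6 61.7 open 36.0 F [-0.2  0.8 -0. ] M [0.02 0.04 0.  ]
shift mm [0.000e+00 1.000e-01 1.005e+02] turn [-0.    0.    0.08] | dpsi -0.1 q6-> 62.0
[317.14039806 194.85260893] 1859 607.8773803710938 -59.86665344238281 (67.48365020751953, 11.817031860351562) 11.825676918029785 [0.097  0.0996 0.1009] mach [   1.5 -174.9]
```

View pics/w16b.png

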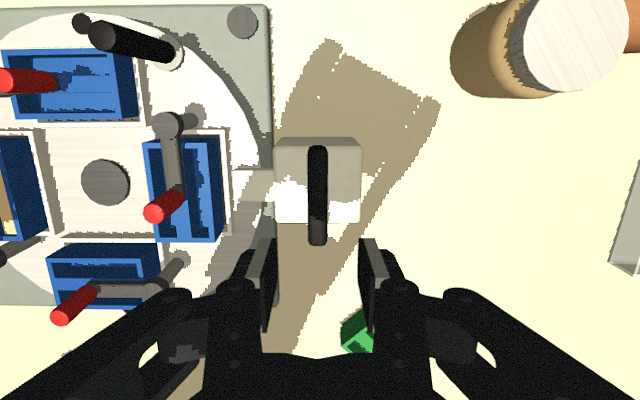

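The tee bar is at (317,195), machine (1.5, −175), yaw 11.8°, top at z≈0.10. The peg top is at (95,35). I'll grip and feel the thread.

{"method": "arm_command", "body": {"series": [[0.001, 0, 0.03, 0, 0, 0, 0.036], [0.001, 0, 0.07, 0, 0, 0, 0.036], [0.001, 0, 0.1, 0, 0, 0, 0.036], [0.001, 0, 0.1085, 0, 0, 0, 0.036], [0.001, 0, 0.1085, 0, 0, 0, 0.036]]}}

```text
time_s: 34.55
eef_pos: [0.6066, -0.0598, 0.1448]
eef_rot: [-0.001, 0.995, 0.1, -0.001]
wrist_force: [0.3, 0.3, 0.3]
opening: 0.42
```

{"method": "arm_command", "body": {"series": [[0, 0, 0, 0, 0, 0, 0.005], [0, 0, 0, 0, 0, 0, 0.005], [0, 0, 0, 0, 0, 0, 0.005], [0, 0, 0, 0, 0, 0, 0.005], [0, 0, 0, 0, 0, 0, 0.005]]}}

```text
time_s: 35.05
eef_pos: [0.6085, -0.0599, 0.1482]
eef_rot: [0.0, 0.995, 0.1, 0.002]
wrist_force: [-1.6, 2.1, 6.4]
opening: 0.156
```

Run:
```python
from h import *
state()
```

```text
t 35.05 pos [ 0.6085 -0.0599  0.1482] psi -78.56 tilt [ 0.0035 -0.0005] q6 61.8 open 13.4 F [-1.6  2.1  6.4] M [0.49 0.17 0.06]
```

{"method": "arm_command", "body": {"series": [[0, 0, 0, 0, 0, -1, 0.005], [0, 0, 0, 0, 0, -2, 0.005], [0, 0, 0, 0, 0, -3, 0.005], [0, 0, 0, 0, 0, -4, 0.005], [0, 0, 0, 0, 0, -4, 0.005]]}}

```text
time_s: 35.55
eef_pos: [0.6085, -0.0599, 0.1483]
eef_rot: [0.0, 0.991, 0.133, 0.002]
wrist_force: [-2.1, 2.7, 6.5]
opening: 0.147
```

Run:
```python
from h import *
o,_,_=state(); print(o["joint_efforts"].round(2))
```

```text
t 35.55 pos [ 0.6085 -0.0599  0.1483] psi -74.72 tilt [0.0038 0.0005] q6 57.9 open 12.6 F [-2.1  2.7  6.5] M [ 0.4   0.2  -1.45]
[ -0.52 -48.12 -28.56  -1.35  -0.62  -1.62]
```

Counter-clockwise is firm (1.45 N m at 4°). I'll try clockwise.

{"method": "arm_command", "body": {"series": [[0, 0, 0, 0, 0, 3, 0.005], [0, 0, 0, 0, 0, 6, 0.005], [0, 0, 0, 0, 0, 9, 0.005], [0, 0, 0, 0, 0, 12, 0.005], [0, 0, 0, 0, 0, 14, 0.005]]}}

```text
time_s: 36.05
eef_pos: [0.6086, -0.0602, 0.1483]
eef_rot: [0.001, 1.0, 0.012, 0.002]
wrist_force: [-1.2, 1.9, 6.4]
opening: 0.153
```

Run:
```python
from h import *
state()
```

```text
t 36.05 pos [ 0.6086 -0.0602  0.1483] psi -88.65 tilt [ 0.0036 -0.0011] q6 71.9 open 13.1 F [-1.2  1.9  6.4] M [0.23 0.2  0.12]
```

Clockwise gives (about 0.12 N m), so I keep unscrewing.

{"method": "arm_command", "body": {"series": [[0, 0, 0, 0, 0, 8, 0.005], [0, 0, 0, 0, 0, 16, 0.005], [0, 0, 0, 0, 0, 24, 0.005], [0, 0, 0, 0, 0, 32, 0.005], [0, 0, 0, 0, 0, 40, 0.005]]}}

```text
time_s: 36.55
eef_pos: [0.6082, -0.0612, 0.1482]
eef_rot: [0.001, 0.943, -0.333, 0.002]
wrist_force: [-3.2, -2.4, 7.6]
opening: 0.15
```

{"method": "arm_command", "body": {"series": [[0, 0, 0, 0, 0, 8, 0.005], [0, 0, 0, 0, 0, 16, 0.005], [0, 0, 0, 0, 0, 24, 0.005], [0, 0, 0, 0, 0, 32, 0.005], [0, 0, 0, 0, 0, 40, 0.005]]}}

```text
time_s: 37.05
eef_pos: [0.6074, -0.0617, 0.1483]
eef_rot: [0.001, 0.772, -0.635, 0.001]
wrist_force: [-8.2, -4.8, 10.3]
opening: 0.154
```

{"method": "arm_command", "body": {"series": [[0, 0, 0, 0, 0, 7, 0.005], [0, 0, 0, 0, 0, 14, 0.005], [0, 0, 0, 0, 0, 21, 0.005], [0, 0, 0, 0, 0, 21, 0.005], [0, 0, 0, 0, 0, 21, 0.005]]}}

```text
time_s: 37.55
eef_pos: [0.6068, -0.0617, 0.1482]
eef_rot: [-0.001, -0.646, 0.764, -0.001]
wrist_force: [-9.2, -4.2, 12.0]
opening: 0.148
```

Run:
```python
from h import *
state()
```

```text
t 37.55 pos [ 0.6068 -0.0617  0.1482] psi 170.42 tilt [-0.0012 -0.0031] q6 172.8 open 12.6 F [-9.2 -4.2 12. ] M [-0.76  1.68 -0.13]
```

Turned to about −1.94 rad. I'll release, rise and check the tee and the peg.

{"method": "arm_command", "body": {"series": [[0, 0, 0, 0, 0, 0, 0.036], [0, 0, 0, 0, 0, 0, 0.036], [0, 0, 0, 0, 0, 0, 0.036], [0, 0, -0.05, 0, 0, 0, 0.036], [0, 0, -0.1, 0, 0, 0, 0.036]]}}

```text
time_s: 38.05
eef_pos: [0.6061, -0.0595, 0.2448]
eef_rot: [-0.001, -0.646, 0.764, 0.002]
wrist_force: [1.2, -1.2, 0.1]
opening: 0.42
```

{"method": "arm_command", "body": {"series": [[0, 0, 0, 0, 0, -8, 0.036], [0, 0, 0, 0, 0, -16, 0.036], [0, 0, 0, 0, 0, -21, 0.036], [0, 0, 0, 0, 0, -21, 0.036], [0, 0, 0, 0, 0, -21, 0.036]]}}

```text
time_s: 38.55
eef_pos: [0.6073, -0.0598, 0.2458]
eef_rot: [0.0, 0.773, -0.634, -0.0]
wrist_force: [-0.5, -0.7, -0.2]
opening: 0.42
```

```bash
cat >> h.py <<'E'
def tee(m,p,d):
    c=cloud(m,d); dark=(p.sum(-1)<150)&(c[...,2]>.085)&(c[...,2]<.112)&(d>0)&(np.hypot(c[...,0]-.606,c[...,1]+.06)<.05)
    n,l,s,ce=cv2.connectedComponentsWithStats(dark.astype(np.uint8))
    for i in range(1,n):
        if s[i,4]>60:
            q=c[l==i]; t=q[q[:,2]>np.percentile(q[:,2],40)]; (x,y),wh,a=cv2.minAreaRect((t[:,:2]*1000).astype(np.float32)); print("tee",ce[i].round(),s[i,4],np.round([x,y,*wh,a],1),"mach",(m2p([x/1000,y/1000])*1000).round(1))
def peg(m,p,d,zmin=.125):
    c=cloud(m,d); k=(p.sum(-1)<200)&(c[...,2]>zmin)&(c[...,2]<.134)&(d>0)&(abs(np.hypot(c[...,0]-AX[0],c[...,1]-AX[1])-.118)<.025)
    n,l,s,ce=cv2.connectedComponentsWithStats(k.astype(np.uint8))
    for i in range(1,n):
        if s[i,4]>30: w=np.median(c[l==i],0); q=m2p(w)*1000; print("peg",ce[i].round(),s[i,4],w.round(4),"mach",q.round(1),"r",np.hypot(*q).round(1),"phi",np.degrees(np.arctan2(q[1],q[0])).round(1))
E
python3 - <<'E'
from h import *
m,p,d=load("w16"); peg(m,p,d)
state(); m,p,d=snap("wrist","w17.png"); tee(m,p,d); peg(m,p,d)
plan(*mach(.0834,-.0834),.185,YAW)
cv2.imwrite("pics/w17b.png",cv2.convertScaleAbs(p[:,:,::-1],alpha=1.3))
E
```

```text
peg [104.  36.] 814 [0.6827 0.0682 0.1296] mach [100.2 -64.2] r 119.0 phi -32.6
t 38.55 pos [ 0.6073 -0.0598  0.2458] psi -168.7 tilt [-0.0002  0.0001] q6 151.9 open 35.8 F [-0.5 -0.7 -0.2] M [-0.03 -0.04 -0.02]
tee [318. 199.] 2164 [607.7 -61.1  66.6  12.3  80. ] mach [   1.2 -176.1]
t 38.6 pos [ 0.6073 -0.0599  0.2458] psi -168.69 tilt [-0.0002  0.0001] q6 151.9 open 36.5 F [-0.7  0.4  0.2] M [ 0.01 -0.   -0.  ]
shift mm [-91.6 -82.3   6.9] turn [ 0.01  0.01 -0.09] | dpsi 0.1 q6-> 162.0
```

View pics/w17b.png

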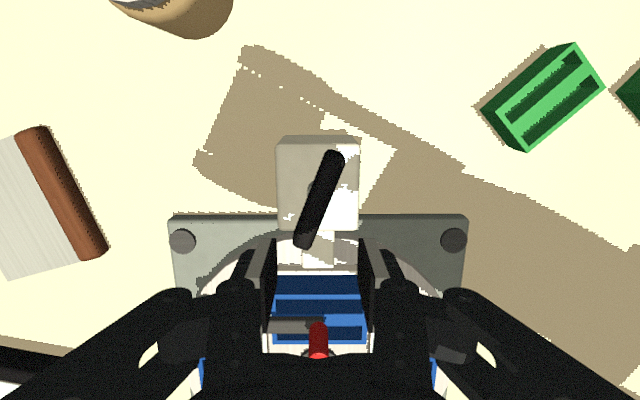

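The tee is now along 80° world, so the lock is at about −1.95 rad. The peg is at machine φ≈−33°. I'll move above the peg with the jaws along the mid-arc tangent.

Run:
```python
from h import *
plan(*mach(.0995,-.065),.185,YAW+12)
```

```text
t 38.6 pos [ 0.6073 -0.0599  0.2458] psi -168.69 tilt [-0.0002  0.0001] q6 151.9 open 36.5 F [-0.7  0.4  0.2] M [ 0.01 -0.   -0.  ]
shift mm [-110.   -98.3    6.9] turn [ 1.000e-02  1.000e-02 -1.209e+01] | dpsi 12.1 q6-> 152.0
```

{"method": "arm_command", "body": {"series": [[-0.03, -0.027, 0, 0, 0, -6, 0.036], [-0.06, -0.054, 0, 0, 0, -12, 0.036], [-0.09, -0.081, 0.006, 0, 0, -12, 0.036], [-0.11, -0.098, 0.006, 0, 0, -12, 0.036], [-0.11, -0.098, 0.006, 0, 0, -12, 0.036]]}}

```text
time_s: 39.1
eef_pos: [0.6823, 0.0706, 0.2392]
eef_rot: [-0.0, 0.837, -0.548, -0.0]
wrist_force: [-0.3, 0.5, -0.4]
opening: 0.421
```

{"method": "arm_command", "body": {"series": [[0, 0, 0, 0, 0, 0, 0.036], [0, 0, 0, 0, 0, 0, 0.036], [0, 0, 0, 0, 0, 0, 0.036], [0, 0, 0, 0, 0, 0, 0.036], [0, 0, 0, 0, 0, 0, 0.036]]}}

```text
time_s: 39.6
eef_pos: [0.6815, 0.0665, 0.2402]
eef_rot: [-0.0, 0.836, -0.549, 0.0]
wrist_force: [-0.7, 0.1, -0.9]
opening: 0.423
```

Run:
```python
from h import *
o,T,_=state(); print((m2p(o["eef_pos"])*1000).round(1)); m,p,d=snap("wrist","w18.png"); peg(m,p,d,.128); c=cloud(m,d)
k=(d>0)&(c[...,2]>.12)&(c[...,2]<.135)&(np.hypot(c[...,0]-.682,c[...,1]-.067)<.03)
print(k.sum(), c[k].mean(0).round(4) if k.any() else None)
cv2.imwrite("pics/w18b.png",cv2.convertScaleAbs(p[:,:,::-1],alpha=1.3))
```

```text
t 39.6 pos [0.6815 0.0665 0.2402] psi -156.64 tilt [ 0.0002 -0.    ] q6 152.3 open 36.1 F [-0.7  0.1 -0.9] M [-0.01  0.03  0.03]
[ 98.7 -65.6]
peg [313. 230.] 541 [0.6832 0.0695 0.1298] mach [100.9 -62.9] r 118.9 phi -31.9
678 [0.6836 0.0687 0.1288]
```

View pics/w18b.png

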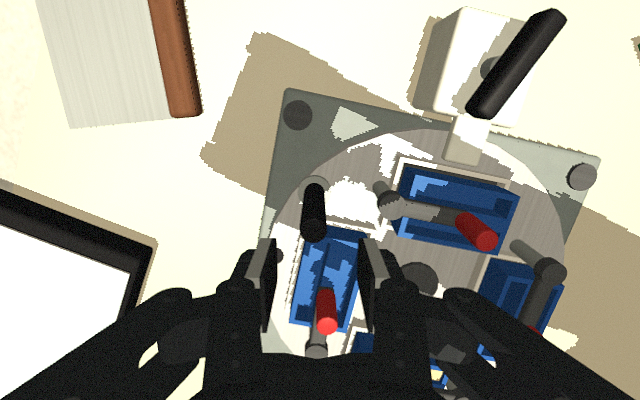

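The peg top is at (313,230), between the jaws: r=118.9, φ≈−32°. The jar and other objects are well away.

Run:
```python
from h import *
plan(*mach(.1005,-.0633),.122,YAW+12,0)
a=np.radians(192); s,c=np.sin(a),np.cos(a)
P=lambda f:118.5*np.array([np.cos(np.radians(f)),np.sin(np.radians(f))])
f=-32
for k in range(3):
    b=P(f)
    for i in range(5):
        f-=6 if not(k==2 and i==4) else 7.5
        e=P(f)-b; print(k,f,round(-s*e[0]+c*e[1],1),round(c*e[0]+s*e[1],1))
```

```text
shift mm [-1.8 -2.2 64.3] turn [-0.01 -0.01 -0.02] | dpsi 0.0 q6-> 153.0
0 -38 8.5 9.1
0 -44 15.9 19.0
0 -50 22.3 29.6
0 -56 27.6 40.9
0 -62 31.6 52.6
1 -68 2.8 12.1
1 -74 4.3 24.4
1 -80 4.5 36.8
1 -86 3.4 49.2
1 -92 1.1 61.3
2 -98 -3.6 11.9
2 -104 -8.5 23.3
2 -110 -14.5 34.1
2 -116 -21.6 44.3
2 -123.5 -31.9 55.9
```

{"method": "arm_command", "body": {"series": [[-0.002, -0.002, 0.02, 0, 0, 0, 0.036], [-0.002, -0.002, 0.045, 0, 0, 0, 0.036], [-0.002, -0.002, 0.064, 0, 0, 0, 0.03], [-0.002, -0.002, 0.064, 0, 0, 0, 0.022], [-0.002, -0.002, 0.064, 0, 0, 0, 0.022]]}}

```text
time_s: 40.15
eef_pos: [0.6826, 0.0697, 0.1761]
eef_rot: [0.0, 0.836, -0.549, -0.0]
wrist_force: [-0.1, -0.4, 0.4]
opening: 0.256
```

{"method": "arm_command", "body": {"series": [[0.0045, 0.0045, 0, 0, 0, 0, 0.022], [0.0085, 0.009, 0, 0, 0, 0, 0.022], [0.0125, 0.014, 0, 0, 0, 0, 0.022], [0.016, 0.019, 0, 0, 0, 0, 0.022], [0.016, 0.019, 0, 0, 0, 0, 0.022]]}}

```text
time_s: 40.65
eef_pos: [0.6721, 0.0466, 0.1777]
eef_rot: [-0.0, 0.836, -0.549, 0.001]
wrist_force: [-1.1, 0.2, -0.4]
opening: 0.256
```

Run:
```python
from h import *
o,T,_=state(); print((m2p(o["eef_pos"])*1000).round(1))
```

```text
t 40.65 pos [0.6721 0.0466 0.1777] psi -156.61 tilt [ 0.0023 -0.0006] q6 150.5 open 21.9 F [-1.1  0.2 -0.4] M [-0.06  0.03 -0.03]
[ 85.5 -83.2]
```

{"method": "arm_command", "body": {"series": [[0.0065, 0.0105, 0, 0, 0, 0, 0.022], [0.0115, 0.022, 0, 0, 0, 0, 0.022], [0.0155, 0.0335, 0, 0, 0, 0, 0.022], [0.0185, 0.0455, 0, 0, 0, 0, 0.022], [0.02, 0.058, 0, 0, 0, 0, 0.022]]}}

```text
time_s: 41.15
eef_pos: [0.6254, 0.0053, 0.1761]
eef_rot: [0.0, 0.836, -0.549, 0.0]
wrist_force: [2.1, -0.4, 0.2]
opening: 0.257
```

{"method": "arm_command", "body": {"series": [[0, 0.0125, 0, 0, 0, 0, 0.022], [-0.001, 0.025, 0, 0, 0, 0, 0.022], [-0.003, 0.037, 0, 0, 0, 0, 0.022], [-0.007, 0.049, 0, 0, 0, 0, 0.022], [-0.0115, 0.06, 0, 0, 0, 0, 0.022]]}}

```text
time_s: 41.65
eef_pos: [0.565, -0.0075, 0.1757]
eef_rot: [0.0, 0.836, -0.549, -0.001]
wrist_force: [1.6, 0.2, -0.4]
opening: 0.259
```

{"method": "arm_command", "body": {"series": [[-0.006, 0.011, 0, 0, 0, 0, 0.022], [-0.013, 0.021, 0, 0, 0, 0, 0.022], [-0.018, 0.0275, 0, 0, 0, 0, 0.022], [-0.0235, 0.0325, 0, 0, 0, 0, 0.022], [-0.0235, 0.0325, 0, 0, 0, 0, 0.022]]}}

```text
time_s: 42.15
eef_pos: [0.5271, 0.0016, 0.1764]
eef_rot: [-0.001, 0.836, -0.549, 0.001]
wrist_force: [5.5, 1.6, 0.7]
opening: 0.259
```

Run:
```python
from h import *
o,T,_=state(); q=m2p(o["eef_pos"])*1000; print(q.round(1),np.degrees(np.arctan2(q[1],q[0])),np.hypot(*q))
m,p,d=snap("wrist","w19.png"); reds(m,p,d)
for f in fitmould(m,p,1500,.046): print(f,(m2p(f[2])*1000).round(1))
```

```text
t 42.15 pos [0.5271 0.0016 0.1764] psi -156.58 tilt [0.002 0.   ] q6 143.8 open 22.1 F [5.5 1.6 0.7] M [ 0.11 -0.73  0.02]
[-65.5 -98.7] -123.55042026798856 118.48308328439278
red [160. 277.] 2121 [0.5878 0.0331 0.1269] mach [  0.2 -79.8]
red [ 17. 370.] 1178 [0.641  0.121  0.1134] mach [69.7 -4.1]
(array([200., 232.]), np.int32(10168), array([0.5858, 0.0359, 0.1872]), np.float64(0.161)) [ -1.2 -76.7]
(array([ 59., 302.]), np.int32(6883), array([0.6653, 0.1213, 3.5036]), np.float64(0.136)) [93.6 -8.7]
```

{"method": "arm_command", "body": {"series": [[0, 0, 0, 0, 0, 0, 0.036], [0, 0, 0, 0, 0, 0, 0.036], [0, 0, -0.04, 0, 0, 0, 0.036], [0, 0, -0.07, 0, 0, 0, 0.036], [-0.05, 0, -0.07, 0, 0, 0, 0.036]]}}

```text
time_s: 42.7
eef_pos: [0.5113, 0.0439, 0.2506]
eef_rot: [-0.001, 0.834, -0.551, 0.004]
wrist_force: [0.8, 1.8, 0.7]
opening: 0.421
```

{"method": "arm_command", "body": {"series": [[-0.05, 0, 0, 0, 0, 0, 0.036], [-0.05, 0, 0, 0, 0, 0, 0.036], [-0.05, 0, 0, 0, 0, 0, 0.036], [-0.05, 0, 0, 0, 0, 0, 0.036], [-0.05, 0, 0, 0, 0, 0, 0.036]]}}

```text
time_s: 43.2
eef_pos: [0.4881, 0.0923, 0.2457]
eef_rot: [0.0, 0.836, -0.549, -0.0]
wrist_force: [0.3, -0.8, 0.0]
opening: 0.425
```

Run:
```python
from h import *
o,T,_=state(); m,p,d=snap("wrist","w20.png"); reds(m,p,d); peg(m,p,d); tee(m,p,d)
for f in fitmould(m,p,1500,.046): print(f,(m2p(f[2])*1000).round(1),"yaw_m",np.degrees(f[2][2])-YAW)
plan(*mach(.001,-.175),.2,170.4)
cv2.imwrite("pics/w20b.png",cv2.convertScaleAbs(p[:,:,::-1],alpha=1.3))
```

```text
t 43.2 pos [0.4881 0.0923 0.2457] psi -156.65 tilt [-0.0005 -0.0002] q6 153.7 open 36.3 F [ 0.3 -0.8  0. ] M [-0.03  0.03 -0.02]
red [191.  52.] 979 [0.5876 0.0341 0.1273] mach [  0.2 -78.8]
red [ 55. 162.] 1217 [0.6453 0.1251 0.1267] mach [74.8 -1. ]
red [299. 211.] 684 [0.4989 0.0952 0.1272] mach [-74.6  -1.4]
red [174. 281.] 355 [0.5598 0.1778 0.1137] mach [ 1.4 67.6]
peg [309.  30.] 691 [5.321e-01 4.000e-04 1.298e-01] mach [ -60.8 -100.9] r 117.8 phi -121.1
(array([219.,  61.]), np.int32(7899), array([0.586 , 0.0351, 0.2017]), np.float64(0.016)) [ -1.1 -77.5] yaw_m 0.1565587277887044
(array([106., 142.]), np.int32(5019), array([0.646 , 0.1258, 1.7819]), np.float64(0.114)) [75.6 -0.5] yaw_m 90.69534951436138
(array([300., 193.]), np.int32(5170), array([0.4995, 0.0967, 1.7729]), np.float64(0.01)) [-73.8  -0. ] yaw_m 90.17968749874365
(array([181., 252.]), np.int32(5121), array([0.5578, 0.1847, 0.2052]), np.float64(0.199)) [ 0.8 74.7] yaw_m 0.35709395608449235
t 43.25 pos [0.4881 0.0923 0.2458] psi -156.67 tilt [-0.0005 -0.0001] q6 153.7 open 36.1 F [0.4 0.7 0.4] M [-0.02 -0.02  0.03]
shift mm [187.1 -49.2  -8.2] turn [ 3.000e-02 -0.000e+00  3.293e+01] | dpsi -32.9 q6-> 173.0
```

View pics/w20b.png

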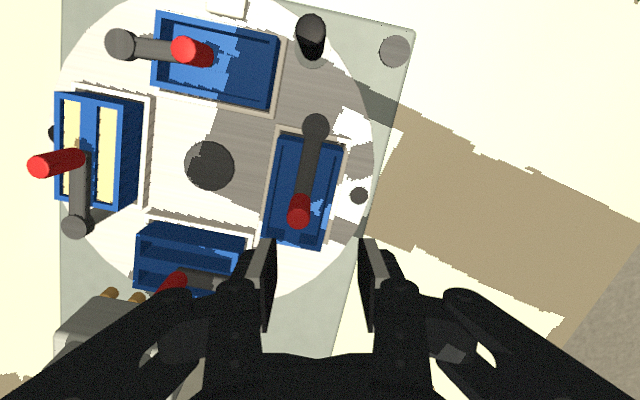

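The table is at the click: mould yaws are 0.2° off and the peg is at −121°. All latches are shut. Now back to the tee to retighten.

{"method": "arm_command", "body": {"series": [[0.037, -0.0098, -0.004, 0, 0, 8, 0.036], [0.074, -0.0196, -0.008, 0, 0, 16, 0.036], [0.111, -0.0294, -0.008, 0, 0, 24, 0.036], [0.148, -0.0392, -0.008, 0, 0, 32.9, 0.036], [0.187, -0.049, -0.008, 0, 0, 32.9, 0.036]]}}

```text
time_s: 43.75
eef_pos: [0.6078, -0.0611, 0.2536]
eef_rot: [-0.0, -0.644, 0.765, 0.0]
wrist_force: [0.3, -0.2, 0.0]
opening: 0.424
```

{"method": "arm_command", "body": {"series": [[0, 0, 0, 0, 0, 0, 0.036], [0, 0, 0, 0, 0, 0, 0.036], [0, 0, 0, 0, 0, 0, 0.036], [0, 0, 0, 0, 0, 0, 0.036], [0, 0, 0, 0, 0, 0, 0.036]]}}

```text
time_s: 44.25
eef_pos: [0.6067, -0.0579, 0.2542]
eef_rot: [0.0, -0.647, 0.763, -0.0]
wrist_force: [0.0, -0.8, -0.2]
opening: 0.426
```

Run:
```python
from h import *
m,p,d=snap("wrist","w21.png"); tee(m,p,d); plan(.6070,-.0610,.092,170.2)
```

```text
tee [316. 193.] 1847 [607.2 -61.3  65.7  12.3  80.1] mach [   0.6 -176.2]
t 44.3 pos [ 0.6068 -0.058   0.2542] psi 170.59 tilt [ 0.0002 -0.0001] q6 172.8 open 36.2 F [-0.3 -0.1  0.4] M [ 0.03 -0.03 -0.01]
shift mm [  3.   -0.7 108.3] turn [-0.01 -0.    0.39] | dpsi -0.4 q6-> 173.0
```

{"method": "arm_command", "body": {"series": [[0.003, -0.0005, 0.03, 0, 0, 0.3, 0.036], [0.003, -0.0005, 0.07, 0, 0, 0.3, 0.036], [0.003, -0.0005, 0.1, 0, 0, 0.3, 0.036], [0.003, -0.0005, 0.108, 0, 0, 0.3, 0.036], [0.003, -0.0005, 0.108, 0, 0, 0.3, 0.036]]}}

```text
time_s: 44.8
eef_pos: [0.6063, -0.0613, 0.145]
eef_rot: [-0.001, -0.645, 0.765, 0.001]
wrist_force: [0.3, 0.3, -0.4]
opening: 0.42
```

{"method": "arm_command", "body": {"series": [[0, 0, 0, 0, 0, 0, 0.005], [0, 0, 0, 0, 0, 0, 0.005], [0, 0, 0, 0, 0, 0, 0.005], [0, 0, 0, 0, 0, 0, 0.005], [0, 0, 0, 0, 0, 0, 0.005]]}}

```text
time_s: 45.3
eef_pos: [0.6069, -0.0617, 0.1483]
eef_rot: [-0.0, -0.645, 0.765, -0.0]
wrist_force: [-7.5, -0.1, 5.6]
opening: 0.152
```

{"method": "arm_command", "body": {"series": [[0, 0, 0, 0, 0, -8, 0.005], [0, 0, 0, 0, 0, -16, 0.005], [0, 0, 0, 0, 0, -24, 0.005], [0, 0, 0, 0, 0, -32, 0.005], [0, 0, 0, 0, 0, -40, 0.005]]}}

```text
time_s: 45.8
eef_pos: [0.6077, -0.0616, 0.1482]
eef_rot: [-0.001, 0.868, -0.496, 0.001]
wrist_force: [-2.4, 2.3, 2.2]
opening: 0.154
```

{"method": "arm_command", "body": {"series": [[0, 0, 0, 0, 0, -8, 0.005], [0, 0, 0, 0, 0, -16, 0.005], [0, 0, 0, 0, 0, -24, 0.005], [0, 0, 0, 0, 0, -32, 0.005], [0, 0, 0, 0, 0, -40, 0.005]]}}

```text
time_s: 46.3
eef_pos: [0.6082, -0.0609, 0.1483]
eef_rot: [-0.001, 0.986, -0.169, 0.002]
wrist_force: [0.6, 5.4, 0.1]
opening: 0.154
```

{"method": "arm_command", "body": {"series": [[0, 0, 0, 0, 0, -6, 0.005], [0, 0, 0, 0, 0, -12, 0.005], [0, 0, 0, 0, 0, -18, 0.005], [0, 0, 0, 0, 0, -24, 0.005], [0, 0, 0, 0, 0, -24, 0.005]]}}

```text
time_s: 46.8
eef_pos: [0.6083, -0.0603, 0.1483]
eef_rot: [-0.001, 0.999, 0.039, 0.002]
wrist_force: [1.5, 7.4, 0.8]
opening: 0.147
```

Run:
```python
from h import *
state()
```

```text
t 46.8 pos [ 0.6083 -0.0603  0.1483] psi -85.57 tilt [0.0036 0.0018] q6 68.6 open 12.6 F [1.5 7.4 0.8] M [ 1.2  -0.    0.09]
```

{"method": "arm_command", "body": {"series": [[0, 0, 0, 0, 0, -3, 0.005], [0, 0, 0, 0, 0, -6, 0.005], [0, 0, 0, 0, 0, -8, 0.005], [0, 0, 0, 0, 0, -10, 0.005], [0, 0, 0, 0, 0, -10, 0.005]]}}

```text
time_s: 47.3
eef_pos: [0.6082, -0.0602, 0.1483]
eef_rot: [-0.001, 0.992, 0.123, 0.002]
wrist_force: [0.6, 7.9, 1.9]
opening: 0.15
```

Run:
```python
from h import *
state()
```

```text
t 47.3 pos [ 0.6082 -0.0602  0.1483] psi -75.82 tilt [0.0036 0.0027] q6 58.9 open 12.8 F [0.6 7.9 1.9] M [ 1.15 -0.03 -1.02]
```

The lock is firm again at ψ≈−76° (1.0 N m). I'll release, withdraw and run the last checks.

{"method": "arm_command", "body": {"series": [[0, 0, 0, 0, 0, 0, 0.036], [0, 0, 0, 0, 0, 0, 0.036], [0, 0, 0, 0, 0, 0, 0.036], [0, 0, -0.05, 0, 0, 0, 0.036], [0, 0, -0.1, 0, 0, 0, 0.036]]}}

```text
time_s: 47.8
eef_pos: [0.6059, -0.0618, 0.2454]
eef_rot: [-0.001, 0.992, 0.124, -0.002]
wrist_force: [2.0, -0.7, 1.0]
opening: 0.42
```

{"method": "arm_command", "body": {"series": [[0, 0, -0.03, 0, 0, 0, 0.036], [0, 0, -0.03, 0, 0, 0, 0.036], [0, 0, -0.03, 0, 0, 0, 0.036], [0, 0, -0.03, 0, 0, 0, 0.036], [0, 0, -0.03, 0, 0, 0, 0.036]]}}

```text
time_s: 48.3
eef_pos: [0.6062, -0.0617, 0.274]
eef_rot: [-0.001, 0.992, 0.124, -0.002]
wrist_force: [0.4, 0.4, 0.1]
opening: 0.42
```

Run:
```python
from h import *
state(); m,p,d=snap("wrist","w22.png"); tee(m,p,d); reds(m,p,d); peg(m,p,d)
for f in fitmould(m,p,1500,.046): print(f,(m2p(f[2])*1000).round(1),"yaw_m",(np.degrees(f[2][2])-YAW).round(2))
mt,pt,dt=snap("top","top4.png"); print("jar/tray",at_d(mt,dt,297,115).round(3),at_d(mt,dt,385,157).round(3))
cv2.imwrite("pics/w22b.png",cv2.convertScaleAbs(p[:,:,::-1],alpha=1.3))
```

```text
t 48.3 pos [ 0.6062 -0.0617  0.274 ] psi -75.78 tilt [-0.0032  0.0009] q6 58.8 open 35.9 F [0.4 0.4 0.1] M [-0.02  0.02  0.01]
tee [316. 186.] 1579 [607.7 -60.1  67.   11.9  13. ] mach [   1.3 -175.2]
red [49. 72.] 1089 [0.6461 0.125  0.1269] mach [75.6 -1.2]
red [177. 190.] 668 [0.5885 0.0339 0.1271] mach [  1.1 -79.2]
red [ 82. 279.] 788 [0.5003 0.095  0.1267] mach [-73.3  -1.8]
peg [206. 281.] 391 [ 5.336e-01 -2.000e-04  1.298e-01] mach [ -59.5 -101.7] r 117.8 phi -120.3
(array([104.,  74.]), np.int32(3446), array([ 0.6458,  0.1258, -1.3692]), np.float64(0.013)) [75.4 -0.4] yaw_m -89.85
(array([ 27., 167.]), np.int32(4730), array([0.5564, 0.1884, 0.2124]), np.float64(0.069)) [ 0.1 78.6] yaw_m 0.77
(array([205., 185.]), np.int32(3930), array([ 0.5836,  0.0257, -0.1743]), np.float64(0.223)) [ -5.4 -86.2] yaw_m -21.39
(array([107., 244.]), np.int32(4010), array([0.5075, 0.1009, 2.0941]), np.float64(0.24)) [-65.1   2.5] yaw_m 108.58
jar/tray [ 0.726 -0.19   0.115] [ 0.632 -0.444  0.009]
```

View pics/w22b.png

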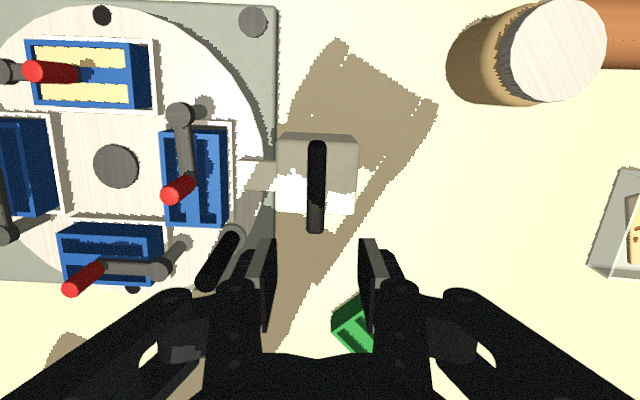

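The tee is back along the machine x axis (13° against 11.8° at the start) and the table is at the click. All latches are over their moulds, the jar and tray are in place, and the arm is clear. Handing in.

```bash
python3 -c "
from bench import ctrl
print(ctrl.hand_in())"
```

```text
the job is handed in; nothing more can be done
None
```

The job is done and handed in; `hand_in` gives no verdict. All three blue moulds were loaded, one in each of pockets 1, 2 and 3, and their latches are shut.

- **Lock:** it was firm counter-clockwise (1.45 N m at 4°) and gave clockwise, so I unscrewed it to about −1.95 rad.
- **Table:** I turned it a quarter clockwise by its peg, which brought pocket 1's mould under the nozzles. I then screwed the lock back until it was firm (about 1.0 N m).

**Last checks**
- **Table angle:** mould yaws were within about 0.2° of the machine axes in the clearest fits just after the turn. The peg read −121°, and −120° in the last view, against about −122° expected.
- **Tee bar:** it lies at 13°, against 11.8° at the start.
- **Latches:** every knob lies over its mould's rib. Latch 3 is about 0.05–0.08 rad from shut, under the 0.2 limit.
- **Jar and tray:** both are where they stood, to the few millimetres I could measure. The arm touches nothing.

**Poor or disagreeing readings**
- **Final view:** two of the last silhouette fits were spoiled by the latches and the gripper, for the moulds on the lock side and nearest the robot. For those two I rely on the clean fits taken just after the turn.
- **Mould under the nozzles:** it was partly hidden by the head. It read about 4 mm off the pocket's centre, within the 7 mm allowed.
- **Camera agreement:** the top and wrist cameras differed by about 2 mm on the table's axis.

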